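# Load turned blanks into a cam clamp pot

## Task

Take the knobbed setting plug out of the clamp pot and stand it upright in the grey tray. Then stand every loose aluminium blank upright on the floor of the pot, stem up, closely packed with one in the middle and the others round it, and only after that swing the cam lever counter-clockwise (seen from above) until the cam's high point bears squarely on the sprung follower, and leave it there. Leave the oil bottle and the try square where they are.

Things in the scene. Friction and masses are not known exactly. Their poses are not given: they have to be found in the camera images.
- clamp: Fixed clamp fixture: blue base plate, 10 mm thick, with an open round steel pot. Origin on the bench on the pot's axis; follower and cam lie to its own +y; z up. Pot: inner diameter 162 mm, outer 172 mm, floor 18 mm and rim 48 mm above the bench. Seven blanks just fit: one on the axis, six round it on a circle of 53 mm radius, about 3 mm apart.
- pot_floor (a point): Centre of the pot's inner floor, 18 mm above the bench; axes as those of the clamp.
- cam_axis (a point): Top of the cam's upright pivot, 165 mm from the pot's axis towards the clamp's +y, 62 mm above the bench; axes as those of the clamp.
- cam (a joint): Turn of the dark egg-shaped cam, rad, counter-clockwise from above, range -0.1 to 2.7, starting at 0 to 0.5. At 2.0 its nose points at the pot, square on the follower's flat face: the high point, to be met within about 0.2. First touch at about 1.3; past 2.0 the follower springs back. Stiff (0.15 N m, about 0.2 against the spring); it stays where it is left.
- lever_post (a point): Centre of the top of the upright black handle post on the cam's lever, 108 mm above the bench. Round post, 18 mm diameter, 46 mm free below this point, 65 mm from the pivot, opposite the nose. In the clamp's frame its direction from the pivot is (cos(q - 0.429), sin(q - 0.429)) at cam value q: towards +y at 2.0. Moves with the cam.
- cam_nose (a point): Tip of the cam's nose (its high point), 33 mm from the pivot, 49 mm above the bench.
- follower (a joint): Travel of the sprung follower towards the pot, m; 0 at rest, about 0.006 with the cam's high point on it. Its pin of 14 mm diameter then stands 3 mm inside the pot's wall, about 40 mm above the bench; a spring of 1500 N/m pushes it back out.
- plug: Dark steel setting plug, 300 g, the only part with a knob on top; it starts upright in the pot. Round body 36 mm in diameter and 45 mm high, then a stem of 14 mm diameter up to 90 mm, then a knob of 28 mm diameter and 12 mm height, 102 mm in all. Origin at the centre of its underside, z up its axis.
- tray: Fixed grey open tray, 120 x 140 x 35 mm outside, walls 4 mm; origin under its centre.
- tray_in (a point): Centre of the tray's inner floor, about 4 mm above the bench; axes as those of the tray.
- oil_bottle: White oil bottle, 60 mm in diameter, 120 mm high, not to be disturbed; origin at the centre of its underside.
- try_square: Steel try square lying on the bench, not to be disturbed; origin at the underside of its stock.
- blank1: One of up to seven alike turned aluminium blanks (absent ones read None), about 0.2 kg, starting upright on the bench. Round body 50 mm in diameter and 38 mm high with a bevelled foot (46 mm across at the very bottom), then a stem of 14 mm diameter and 45 mm length on top, 83 mm in all. Origin at the centre of its underside, z up its axis.
- blank2: One of up to seven alike turned aluminium blanks (absent ones read None), about 0.2 kg, starting upright on the bench. Round body 50 mm in diameter and 38 mm high with a bevelled foot (46 mm across at the very bottom), then a stem of 14 mm diameter and 45 mm length on top, 83 mm in all. Origin at the centre of its underside, z up its axis.
- blank3: One of up to seven alike turned aluminium blanks (absent ones read None), about 0.2 kg, starting upright on the bench. Round body 50 mm in diameter and 38 mm high with a bevelled foot (46 mm across at the very bottom), then a stem of 14 mm diameter and 45 mm length on top, 83 mm in all. Origin at the centre of its underside, z up its axis.
- blank4: One of up to seven alike turned aluminium blanks (absent ones read None), about 0.2 kg, starting upright on the bench. Round body 50 mm in diameter and 38 mm high with a bevelled foot (46 mm across at the very bottom), then a stem of 14 mm diameter and 45 mm length on top, 83 mm in all. Origin at the centre of its underside, z up its axis.
- blank5: One of up to seven alike turned aluminium blanks (absent ones read None), about 0.2 kg, starting upright on the bench. Round body 50 mm in diameter and 38 mm high with a bevelled foot (46 mm across at the very bottom), then a stem of 14 mm diameter and 45 mm length on top, 83 mm in all. Origin at the centre of its underside, z up its axis.
- blank6: One of up to seven alike turned aluminium blanks (absent ones read None), about 0.2 kg, starting upright on the bench. Round body 50 mm in diameter and 38 mm high with a bevelled foot (46 mm across at the very bottom), then a stem of 14 mm diameter and 45 mm length on top, 83 mm in all. Origin at the centre of its underside, z up its axis.
- blank7: One of up to seven alike turned aluminium blanks (absent ones read None), about 0.2 kg, starting upright on the bench. Round body 50 mm in diameter and 38 mm high with a bevelled foot (46 mm across at the very bottom), then a stem of 14 mm diameter and 45 mm length on top, 83 mm in all. Origin at the centre of its underside, z up its axis.
Mind the look-alikes: they are no part of the job. What is shaped like the blank3 but purple is not meant.

How it is judged (in metres and radians):
On the way, in this order (a step that is already met when the one before it is completed fails the run):
1. the plug stands in the tray (horizontal distance between plug and tray_in below 0.055 m and z of plug in the frame of tray_in below 0.008 m and angle between plug's own z axis and vertical below 0.15 rad), for 0.2 s.
2. every blank stands on the pot's floor, one in the middle, the cam not yet turned (horizontal distance between each of blank1, blank2, blank3, blank4, blank5, blank6, blank7 and pot_floor below 0.06 m and z of each of blank1, blank2, blank3, blank4, blank5, blank6, blank7 in the frame of pot_floor below 0.006 m and angle between each of blank1, blank2, blank3, blank4, blank5, blank6, blank7's own z axis and vertical below 0.1 rad and horizontal distance between any of blank1, blank2, blank3, blank4, blank5, blank6, blank7 and pot_floor below 0.018 m and value of joint cam below 1 rad), for 0.3 s.
3. the cam's high point is on the follower (value of joint cam between 1.8 and 2.2 rad and value of joint follower above 0.004 m), for 0.3 s.
At the end, for the whole second after the job is handed in: The plug stands upright on the tray's floor (within 8 mm of it); every blank present stands upright (within 0.1 rad) on the pot's floor (within 6 mm), one of them within 18 mm of the pot's axis; the cam reads 1.8 to 2.2 rad with the follower pushed in by more than 4 mm; all is at rest (all of step 1 and all of step 3 and horizontal distance between each of blank1, blank2, blank3, blank4, blank5, blank6, blank7 and pot_floor below 0.06 m and z of each of blank1, blank2, blank3, blank4, blank5, blank6, blank7 in the frame of pot_floor below 0.006 m and angle between each of blank1, blank2, blank3, blank4, blank5, blank6, blank7's own z axis and vertical below 0.1 rad and horizontal distance between any of blank1, blank2, blank3, blank4, blank5, blank6, blank7 and pot_floor below 0.018 m and linear speed of each of blank1, blank2, blank3, blank4, blank5, blank6, blank7, plug below 0.02 m/s); the robot touches nothing.
It fails at once if the oil bottle is moved by more than 40 mm (distance of oil_bottle from where it was at the start of the episode above 0.04 m).
It fails at once if the try square is moved by more than 40 mm (distance of try_square from where it was at the start of the episode above 0.04 m).
Of blank1, blank2, blank3, blank4, blank5, blank6, blank7 only 5 to 7 are there at a start; the rules pass over those that are not, and their reading is None.
At some moment in a run one of blank1, blank2, blank3, blank4, blank5, blank6, blank7 may be knocked a few centimetres aside while the robot is not near it.
It also fails if it takes over 210 s, if anything falls off the work surface, if the arm or the gripper's body presses on something with over 40 N, if the wrist force passes 120 N, or if a joint passes its speed limit or range.

## Robot

A 6-joint arm with a two-finger parallel gripper is mounted at the origin on the work surface. World frame = base frame: x ahead of the robot, y to its left, z up, the work surface at z = 0. Lengths are in mm, angles in rad, forces in N, time in s.
With the tool pointing down it reaches from about 375 to 975 mm from the base axis. Payload 3.8 kg.
Tool frame: the origin (TCP) lies midway between the tips of the shut fingers; the grasp point (between the pads) lies 19 mm behind it; z points along the fingers, y is the line along which they close (so a half turn about z gives the same grasp; the last joint's range is limited). The gripper opens to 88 mm and grips with 3 to 60 N. Pads are 18 mm wide; open, the fingers measure 123 mm over their backs; the gripper's body (75 mm by 187 mm) begins 45 mm behind the grasp point.
Start: joints at [-1.165, 0.264, 1.604, -0, 1.274, -0.037], TCP at [289.212, -609.897, 199.006] pointing down, gripper open.
Joint ranges: [-2.63, 2.63], [-0.94, 2.18], [0.31, 2.57], [-1.31, 4.45], [0, 2.66], [-2.55, 2.55]. Speed limits (rad/s): [2.57, 2.57, 3.14, 3.14, 3.14, 3.14].

## Interface

Orientations are given as a unit quaternion [x, y, z, w].
In Python, from station import arm gives the robot as it stands.
- The arm moves only by the tool arm_command, never from a script. Its arguments are lists of equal length, an entry for each row: "gripper": the opening, from -1 (shut) to 1 (fully open); "travel": the shift along the tool's x, y, z in units of 50 mm (1.0 is 50 mm), a list of three; "turn": the turn about the tool's z in units of 8 degrees (1.0 is 8 degrees). A call has 1 to 8 rows; each row is the pose to reach, as a shift and turn from the pose commanded when the call began, along the tool's axes at that moment; what a row does not reach only later rows make up. A row lasts 1/10 s, in which the tool goes at most 50 mm and 8.59 degrees, less where a joint would pass 70% of its speed; a pose out of reach is approached as far as the arm can. A call with a gripper value outside its range is refused whole. The fingers move at their own pace and stop on an object; "squeeze" is the grip in N (left out, the last holds). Time passes only in rows, so rows that repeat a pose let the fingers close. It gives the time, the measured TCP pose, the force, the opening and the grip force at its end, in the units of the state.
- arm.read_state(): the state, without advancing time (a new reading comes with each control period).
- arm.get_image(name): name is "scene" or "top" or "wrist"; returns a dict with "color" (420x560x3 uint8, red, green, blue), "K" (3x3 intrinsics, pixels), "T" (4x4, takes a point from camera to world coordinates). Camera axes: x right, y up, looking along -z (the intrinsics and any distortion apply to the point x, -y, -z); pixel columns grow to the right and rows downward; lengths in mm; the calibration is good to about 2 mm. A picture is of the moment at which its call begins. There is no depth.
- arm.job_done(): hands the job in; it is judged then, once.
The state is a dict: "t": time; "q": joint angles; "qvel": joint speeds; "joint_torque": joint torques, N m; "tcp_pos": TCP position; "tool_rot": TCP orientation; "ft_force": force on the tool from outside, world axes, zero at the start; "ft_torque": the same for the moment, N m; "gripper_width": finger opening in mm; "gripper_force": force on a finger pad.
Only numpy, scipy, OpenCV 4.12 (cv2) and the standard library are available. Lean on these libraries where they do the work, as an engineer would, in place of code of your own. Each camera call takes 0.05 s, during which the arm holds its last target. There are 200 camera calls.

## Working session

There is one attempt and no reset: what is moved stays moved. The work goes in short steps, Python scripts to look and compute and a tool call to move; the robot and the scene stay as the last step left them, time stands still between calls to the robot, and variables do not carry over. Pictures are saved under pics/ and viewed, at most 14 in all, crops included, and the job is handed in when it is done.

Besides the shell and the picture viewer there is one more tool, called after "Request:" as name(argument=value, ...) on one line, values as JSON. arm_command: Moves the arm, as the interface text tells. Its arguments: {"type":"object","properties":{"gripper":{"type":"array"},"travel":{"type":"array"},"turn":{"type":"array"},"squeeze":{"type":"number"}},"required":["gripper","travel","turn"]}

```bash
ls; mkdir -p pics
python3 - <<'E'
from station import arm
import cv2
for n in("top","scene"):
    r=arm.get_image(n); cv2.imwrite(f"pics/{n}0.png",r["color"][:,:,::-1]); print(n,r["K"].round(1).tolist(),r["T"].round(3).tolist(),[k for k in r])
s=arm.read_state();print(s)
E
```

```text
pics
top [[453.5, 0.0, 279.4], [0.0, 453.5, 207.8], [0.0, 0.0, 1.0]] [[0.008, 0.998, -0.063, 452.031], [-1.0, 0.007, -0.016, -46.228], [-0.015, 0.064, 0.998, 1219.484], [0.0, 0.0, 0.0, 1.0]] ['color', 'K', 'T']
scene [[468.8, 0.0, 277.0], [0.0, 468.8, 202.4], [0.0, 0.0, 1.0]] [[-0.065, -0.518, 0.853, 1559.284], [0.998, -0.029, 0.059, 41.996], [-0.006, 0.855, 0.519, 723.345], [0.0, 0.0, 0.0, 1.0]] ['color', 'K', 'T']
{'t': 0.1, 'q': array([-1.16490635e+00,  2.64667979e-01,  1.60521974e+00, -3.39011171e-05,
        1.27372723e+00, -3.68866869e-02]), 'qvel': array([ 0.0011373 , -0.00084046, -0.00235549, -0.00014573,  0.00202695,
       -0.00019561]), 'joint_torque': array([ 1.37513467e-05, -5.03620398e+01, -3.58070040e+01,  7.30891060e-02,
        2.33001594e-02, -5.24336099e-05]), 'tcp_pos': array([ 288.91274693, -609.24268587,  197.82878925]), 'tool_rot': array([ 9.75591942e-01,  2.19589024e-01, -2.01430052e-04, -9.91014823e-04]), 'ft_force': array([ 0.18381375, -0.4455735 ,  0.57402771]), 'ft_torque': array([ 0.01305251, -0.01763001,  0.01893474]), 'gripper_force': 0.0, 'gripper_width': 88.01046608331468}
```

View pics/top0.png

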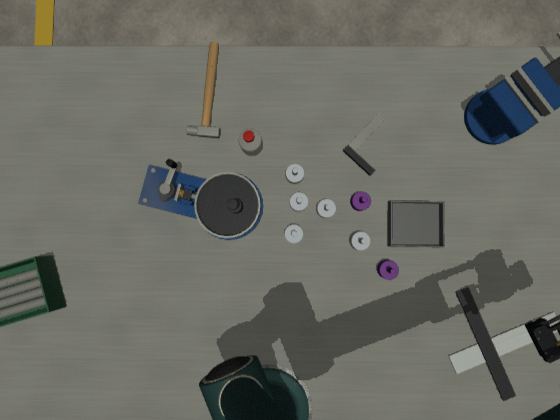

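View pics/scene0.png

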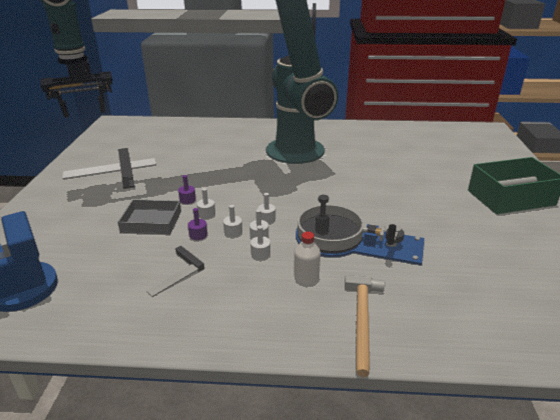

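Top view: pot about (228,205) with the plug at (235,205), cam and lever at (170,180), tray (416,223). Bare aluminium parts are at (295,173), (299,201), (326,208), (293,233) and (360,240). Two purple look-alikes at (361,201) and (388,269) are not meant.

```bash
cat > h.py <<'E'
import numpy as np, cv2
from station import arm
def ray(im,u,v,z):
    K,T=im["K"],im["T"]
    d=T[:3,:3]@np.array([(u-K[0,2])/K[0,0],-(v-K[1,2])/K[1,1],-1.]); o=T[:3,3]
    return (o+d*(z-o[2])/d[2])
def blobs(mask,amin,amax):
    n,l,st,c=cv2.connectedComponentsWithStats(mask.astype(np.uint8))
    return [(c[i].round(1).tolist(),int(st[i,4]),st[i,:4].tolist()) for i in range(1,n) if amin<st[i,4]<amax]
def proj(im,p):
    K,T=im["K"],im["T"]; q=T[:3,:3].T@(np.array(p,float)-T[:3,3])
    return np.array([K[0,2]+K[0,0]*q[0]/-q[2],K[1,2]+K[1,1]*q[1]/q[2]])
def state():
    s=arm.read_state(); x,y,_,_=s["tool_rot"]; return s,2*np.arctan2(y,x)
def go(x,y,z,yaw=None):
    "units from the measured pose; yaw = world angle of tool x, deg (mod 180)"
    s,a=state(); d=np.array([x,y,z])-s["tcp_pos"]
    X=np.array([np.cos(a),np.sin(a),0]);Y=np.array([np.sin(a),-np.cos(a),0])
    t=0 if yaw is None else -((yaw-np.degrees(a)+90)%180-90)/8
    print("travel",(np.array([d@X,d@Y,-d[2]])/50).round(2).tolist(),"turn",round(t,2),"q6",s["q"][5].round(2))
E
python3 - <<'E'
from h import *
im=arm.get_image("top"); c=im["color"]; hsv=cv2.cvtColor(c,cv2.COLOR_RGB2HSV)
g=c.min(2).astype(int)
print("bright",np.percentile(g,[50,90,99]))
m=(g>175)&(hsv[...,1]<40)
for b in blobs(m,40,900): print(b,ray(im,*b[0],38)[:2].round(1))
print("blue")
for b in blobs((hsv[...,0]>100)&(hsv[...,0]<125)&(hsv[...,1]>120),50,9000): print(b,ray(im,*b[0],10)[:2].round(1))
print("dark")
for b in blobs(g<70,60,9000): print(b)
cv2.imwrite("pics/crop1.png",np.hstack([cv2.resize(c[140:260,130:330],None,fx=4,fy=4,interpolation=cv2.INTER_CUBIC)])[:,:,::-1])
E
```

```text
bright [108. 111. 146.]
blue
([543.1, 81.8], 876, [522, 58, 38, 52]) [ 874.6 -735.8]
([525.5, 95.1], 78, [511, 75, 31, 40]) [ 837.9 -687.8]
([496.7, 115.1], 2923, [465, 81, 71, 63]) [ 782.9 -609.5]
([161.4, 173.2], 107, [155, 167, 13, 14]) [620.1 291.6]
([187.5, 181.5], 387, [172, 172, 34, 22]) [598.  220.5]
([254.0, 216.4], 99, [231, 186, 32, 53]) [505.4  40.3]
([182.8, 206.9], 353, [169, 198, 27, 20]) [529.4 231.7]
dark
([44.1, 22.5], 847, [34, 0, 21, 46])
([206.6, 77.8], 163, [202, 43, 10, 81])
([213.0, 84.8], 261, [207, 44, 12, 83])
([545.3, 79.1], 1180, [521, 57, 39, 53])
([529.1, 93.6], 556, [510, 70, 40, 46])
([496.9, 114.1], 3182, [461, 77, 77, 68])
([248.3, 135.8], 111, [243, 130, 12, 12])
([254.4, 150.4], 80, [242, 142, 21, 14])
([358.4, 160.2], 303, [343, 145, 32, 31])
([170.7, 189.9], 2008, [139, 159, 67, 59])
([226.8, 204.6], 2933, [196, 175, 62, 61])
([252.7, 216.1], 180, [226, 179, 37, 61])
([359.8, 200.7], 311, [350, 192, 21, 19])
([388.6, 223.9], 171, [387, 201, 4, 45])
([432.0, 223.2], 311, [392, 202, 52, 44])
([35.9, 286.0], 2127, [0, 255, 67, 72])
([386.8, 268.8], 347, [376, 259, 23, 21])
([288.1, 288.0], 177, [271, 283, 32, 11])
([544.9, 337.7], 1074, [525, 315, 35, 48])
([549.9, 413.9], 241, [532, 403, 28, 17])
```

View pics/crop1.png

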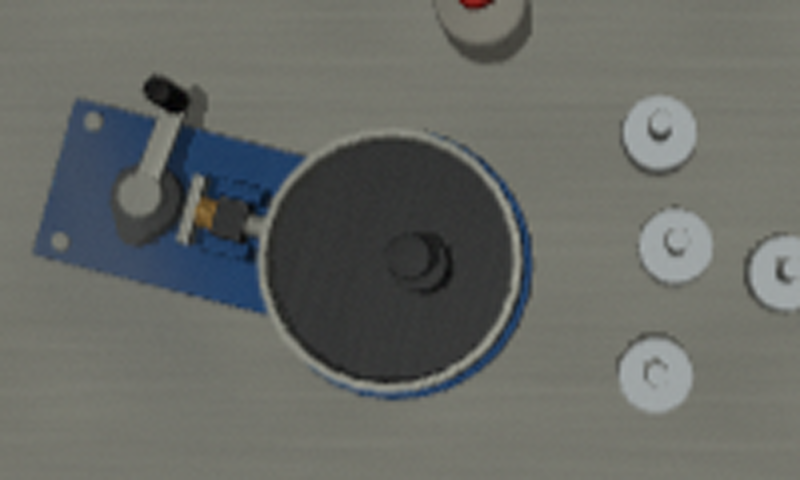

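The crop confirms it: plug knob at (410,255), rim centred at about (391,260), pivot (140,193) and handle post (165,92). The blanks are bare aluminium with thin stems.

```bash
cat >> h.py <<'E'
def top():
    im=arm.get_image("top"); c=im["color"]; g=c.min(2).astype(int); hsv=cv2.cvtColor(c,cv2.COLOR_RGB2HSV)
    return im,c,g,hsv
def blanks(im,g,hsv):
    m=cv2.morphologyEx(((g>122)&(hsv[...,1]<40)).astype(np.uint8),cv2.MORPH_CLOSE,np.ones((5,5)))
    out=[]
    for b in blobs(m,150,500):
        w,h=b[2][2:]
        if abs(w-h)<7:
            x,y,w,h=b[2]; mm=m[y:y+h,x:x+w]; cs,_=cv2.findContours(mm,cv2.RETR_EXTERNAL,cv2.CHAIN_APPROX_NONE)
            (u,v),r=cv2.minEnclosingCircle(max(cs,key=len))
            out.append((b[0],b[1],round(r,1),ray(im,*b[0],37)[:2].round(1).tolist(),ray(im,u+x,v+y,37)[:2].round(1).tolist()))
    return out
E
python3 - <<'E'
from h import *
im,c,g,hsv=top()
for b in blanks(im,g,hsv): print(b)
# rim
m=((g>110)&(hsv[...,1]<40)).astype(np.uint8)
C=ray(im,227.75,205,48);print("pot crop",C)
dark=(g<75).astype(np.uint8)
n,l=cv2.connectedComponents(dark); L=l[190,210]; 
cs,_=cv2.findContours((l==L).astype(np.uint8),cv2.RETR_EXTERNAL,cv2.CHAIN_APPROX_NONE)
e=cv2.fitEllipse(max(cs,key=len)); print(e, ray(im,*e[0],48))
P=ray(im,165,188.2,60);print("pivot",P,np.linalg.norm((P-C)[:2]),np.degrees(np.arctan2(*(P-C)[:2][::-1])))
# base plate fit for direction: blue holes
for u,v in((92,121),(59,241)): print("hole",ray(im,130+u/4,140+v/4,10))
print("post",ray(im,130+160/4,140+88/4,108)); print("knob",ray(im,130+410/4,140+253/4,120))
print("tray",ray(im,416,223.5,35)); print("bottle",ray(im,249,136,120)); 
for z in(10,): print("sq",ray(im,358,160,z))
E
```

```text
([294.6, 172.3], 266, 9.2, [620.9, -66.9], [621.1, -67.4])
([298.6, 200.9], 272, 9.3, [545.6, -77.9], [545.7, -78.2])
([326.5, 207.8], 271, 9.3, [528.1, -150.7], [527.7, -150.1])
([293.5, 233.7], 280, 9.5, [459.9, -65.1], [460.0, -64.8])
([360.8, 240.6], 280, 9.5, [443.5, -239.7], [443.4, -239.4])
pot crop [532.80338262 106.08725228  48.        ]
((226.78158569335938, 204.6181182861328), (60.125770568847656, 60.72124481201172), 49.307701110839844) [533.77835909 108.61974561  48.        ]
pivot [574.24010172 267.33812975  60.        ] 166.4897809913961 75.58848994826691
hole [627.95485802 314.55225748  10.        ]
hole [546.61045974 334.70661996  10.        ]
post [634.57316114 243.49284095 108.        ]
knob [532.19376435  85.20471356 120.        ]
tray [ 489.01900938 -383.29731338   35.        ]
bottle [698.13991074  47.056062   120.        ]
sq [ 658.9953285 -237.2863304   10.       ]
```

```bash
python3 -c "
from h import *
go(510,20,200,56)"
```

```text
travel [9.39, -9.48, -0.04] turn -3.83 q6 -0.04
```

Request:
arm_command(gripper=[0.2,0.2,0.2,0.2,0.2,0.2,0.2,0.2], travel=[[9.39,-9.48,0],[9.39,-9.48,0],[9.39,-9.48,0],[9.39,-9.48,0],[9.39,-9.48,0],[9.39,-9.48,0],[9.39,-9.48,0],[9.39,-9.48,0]], turn=[-3.83,-3.83,-3.83,-3.83,-3.83,-3.83,-3.83,-3.83])

```text
t: 1.0
tcp_pos: [421.9, -230.6, 199.1]
tool_rot: [0.883, 0.469, 0.0, 0.0]
ft_force: [0.7, -0.2, -1.0]
gripper_width: 53.1
gripper_force: 0.0
```

```bash
python3 -c "
from h import *
go(510,20,200,56)"
```

```text
travel [5.14, -1.34, -0.02] turn -0.0 q6 0.04
```

Request:
arm_command(gripper=[0.2,0.2,0.2,0.2,0.2,0.2,0.2,0.2], travel=[[5.14,-1.34,0],[5.14,-1.34,0],[5.14,-1.34,0],[5.14,-1.34,0],[5.14,-1.34,0],[5.14,-1.34,0],[5.14,-1.34,0],[5.14,-1.34,0]], turn=[0,0,0,0,0,0,0,0])

```text
t: 1.8
tcp_pos: [509.5, 17.4, 198.7]
tool_rot: [0.883, 0.47, -0.001, 0.0]
ft_force: [0.1, -0.7, 0.2]
gripper_width: 52.8
gripper_force: 0.0
```

```bash
python3 -c "
from h import *
im=arm.get_image('wrist');cv2.imwrite('pics/w1.png',im['color'][:,:,::-1]);print(im['K'],im['T'].round(3))
for z,p in((48,(533,107)),(120,(532,85)),(62,(573,267)),(83,(545.6,-78)),(83,(621,-67))): print(p,proj(im,(*p,z)).round())
go(532,86,200,56)"
```

```text
[[315.31503904   0.         278.06624492]
 [  0.         315.31503904 208.41657825]
 [  0.           0.           1.        ]] [[ 8.29000e-01  5.30000e-01  1.79000e-01  5.54503e+02]
 [-5.60000e-01  7.85000e-01  2.64000e-01  8.66320e+01]
 [-1.00000e-03 -3.19000e-01  9.48000e-01  3.84161e+02]
 [ 0.00000e+00  0.00000e+00  0.00000e+00  1.00000e+00]]
(533, 107) [249.  97.]
(532, 85) [256. 120.]
(573, 267) [ 172. -107.]
(545.6, -78) [359. 244.]
(621, -67) [420. 198.]
travel [1.4, -0.4, -0.02] turn -0.0 q6 0.58
```

View pics/w1.png

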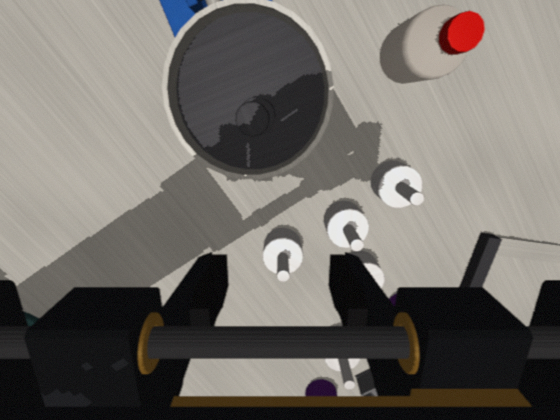

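Wrist view: rim ellipse spans columns 163–333 with its bottom at 179, knob at (254,118), and two blank stem tops at (356,244) and (417,199). These match the predictions to about 2–3 px.

```bash
python3 -c "
from h import *
im=arm.get_image('wrist');c=im['color']
a=np.radians(np.arange(0,360,2))
for r in(86,81):
  P=np.array([proj(im,(533+r*np.cos(t),107+r*np.sin(t),48)) for t in a]); print(r,P.min(0),P.max(0))
# measure rim radially: outer/inner light ring edges cast on z=48
g=c.min(2).astype(int); pts=[]
for t in a:
  for r in np.arange(70,84,.5):
    u,v=proj(im,(533+r*np.cos(t),107+r*np.sin(t),48))
    if 2<u<558 and 2<v<250 and g[int(round(v)),int(round(u))]>110: pts.append((533+r*np.cos(t),107+r*np.sin(t)));break
pts=np.array(pts);A=np.c_[2*pts,np.ones(len(pts))];
for k in range(3):
  s=np.linalg.lstsq(A,(pts**2).sum(1),rcond=None)[0]; R=np.sqrt(s[2]+s[0]**2+s[1]**2)
  e=abs(np.hypot(*(pts-s[:2]).T)-R); print(s[:2],R,len(pts),e.mean()); k=e<2; pts=pts[k];A=A[k]
"
```

```text
86 [162.75863188  -2.80560882] [334.57284308 180.11020535]
81 [167.80659525   3.48581691] [329.56630971 175.62000355]
[532.4890048  108.20989265] 81.10038669557795 149 0.4918333528938489
[532.57721269 108.31932418] 81.029298429261 147 0.4487063891650265
[532.57721269 108.31932418] 81.029298429261 147 0.4487063891650265
```

Request:
arm_command(gripper=[0.2,0.2,0.2,0.2,0.2,0.2,0.2,0.2], travel=[[1.4,-0.4,0],[1.4,-0.4,0],[1.4,-0.4,0.6],[1.4,-0.4,1.2],[1.4,-0.4,1.9],[1.4,-0.4,2.5],[1.4,-0.4,2.5],[1.4,-0.4,2.5]], turn=[0,0,0,0,0,0,0,0])

```text
t: 2.7
tcp_pos: [532.1, 85.9, 74.1]
tool_rot: [0.883, 0.469, -0.001, -0.0]
ft_force: [0.8, 0.1, 0.8]
gripper_width: 53.0
gripper_force: 0.0
```

Request:
arm_command(gripper=[-0.8,-0.8,-0.8,-0.8,-0.8,-0.8,-0.8,-0.8], travel=[[0,0,0],[0,0,0],[0,0,0],[0,0,0],[0,0,0],[0,0,-0.3],[0,0,-1],[0,0,-2]], turn=[0,0,0,0,0,0,0,0], squeeze=25)

```text
t: 3.5
tcp_pos: [528.8, 86.9, 171.6]
tool_rot: [0.883, 0.47, -0.004, -0.002]
ft_force: [1.4, 0.1, -2.8]
gripper_width: 26.4
gripper_force: 25.0
```

```bash
python3 -c "
from h import *
go(489,-383,175,56)"
```

```text
travel [-8.24, 4.59, -0.07] turn 0.0 q6 0.71
```

```bash
python3 -c "
from h import *
im=arm.get_image('scene');cv2.imwrite('pics/s2.png',cv2.resize(im['color'][60:280,210:470],None,fx=3,fy=2.7)[:,:,::-1]);s,a=state();print(s['ft_force'],s['gripper_width'],s['t'])"
```

```text
[2.07385776 0.02694537 3.73719493] 26.482331174491552 3.55
```

View pics/s2.png

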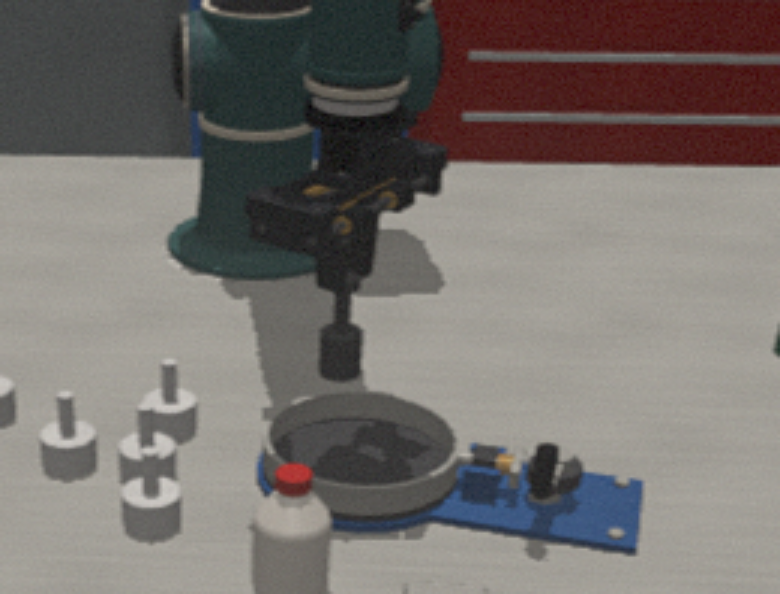

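The plug hangs upright from the fingers by its knob, with its bottom at crop (340,380), clear of the rim.

```bash
python3 -c "
from h import *
im=arm.get_image('scene')
for z in (75,80,85,90,95): print(z,proj(im,(546,86,z)))
go(489,-383,175,56)"
```

```text
75 [321.48385696 214.42826563]
80 [321.56875924 212.77777446]
85 [321.65403067 211.12010708]
90 [321.73967366 209.45521658]
95 [321.82569064 207.78305564]
travel [-8.35, 4.46, 0.14] turn 0.0 q6 0.71
```

Request:
arm_command(gripper=[-0.8,-0.8,-0.8,-0.8,-0.8,-0.8,-0.8,-0.8], travel=[[-8.24,4.59,0],[-8.24,4.59,0],[-8.24,4.59,0],[-8.24,4.59,0],[-8.24,4.59,0],[-8.24,4.59,0],[-8.24,4.59,0],[-8.24,4.59,0]], turn=[0,0,0,0,0,0,0,0])

```text
t: 4.4
tcp_pos: [497.2, -312.8, 173.1]
tool_rot: [0.883, 0.47, -0.0, -0.001]
ft_force: [0.3, -0.3, -2.2]
gripper_width: 26.5
gripper_force: 25.0
```

```bash
python3 -c "
from h import *
go(489,-383,140,56)"
```

```text
travel [-1.26, 0.65, 0.66] turn 0.0 q6 -0.01
```

Request:
arm_command(gripper=[-0.8,-0.8,-0.8,-0.8,-0.8,-0.8,-0.8,-0.8], travel=[[-1.26,0.65,0],[-1.26,0.65,0],[-1.26,0.65,0.5],[-1.26,0.65,1.2],[-1.26,0.65,1.7],[-1.26,0.65,2.1],[-1.26,0.65,2.1],[-1.26,0.65,2.1]], turn=[0,0,0,0,0,0,0,0])

```text
t: 5.2
tcp_pos: [489.8, -380.8, 68.5]
tool_rot: [0.883, 0.47, -0.0, -0.001]
ft_force: [0.0, -0.9, -3.9]
gripper_width: 26.2
gripper_force: 25.0
```

```bash
python3 -c "
from h import *
im=arm.get_image('scene');cv2.imwrite('pics/s3.png',cv2.resize(im['color'][60:260,60:300],None,fx=3,fy=3)[:,:,::-1])
go(489,-383,60,56)"
```

```text
travel [-0.04, -0.01, 0.19] turn 0.0 q6 -0.11
```

View pics/s3.png

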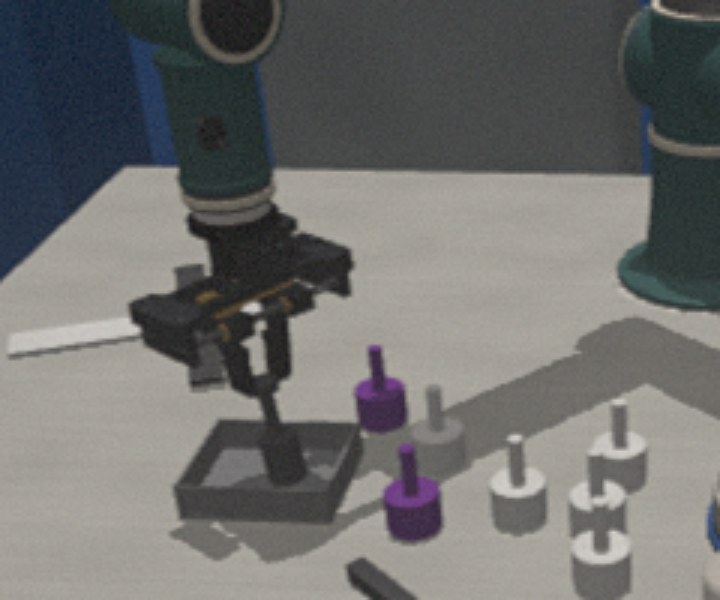

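The plug is tilted in the grip, with its body at crop (285,460) inside the tray, so it is probably already touching the floor. I'll lift a little.

Request:
arm_command(gripper=[-0.8,-0.8,-0.8,-0.8,-0.8], travel=[[0,0,-0.3],[0,0,-0.7],[0,0,-0.7],[0,0,-0.7],[0,0,-0.7]], turn=[0,0,0,0,0])

```text
t: 5.75
tcp_pos: [490.1, -381.5, 104.2]
tool_rot: [0.883, 0.47, 0.0, 0.0]
ft_force: [0.9, -0.4, -2.8]
gripper_width: 26.5
gripper_force: 25.0
```

```bash
python3 -c "
from h import *
im=arm.get_image('scene');im2=arm.get_image('wrist')
cv2.imwrite('pics/s4.png',np.hstack([cv2.resize(im['color'][140:250,100:210],(400,400)),cv2.resize(im2['color'],(533,400))[:,70:470]])[:,:,::-1])
print(proj(im,(489,-383,100)),proj(im,(489,-383,50)))
go(489,-383,60,56)"
```

```text
[146.59855952 189.90048558] [149.33339066 205.72338711]
travel [-0.04, 0.01, 0.86] turn 0.0 q6 -0.11
```

View pics/s4.png

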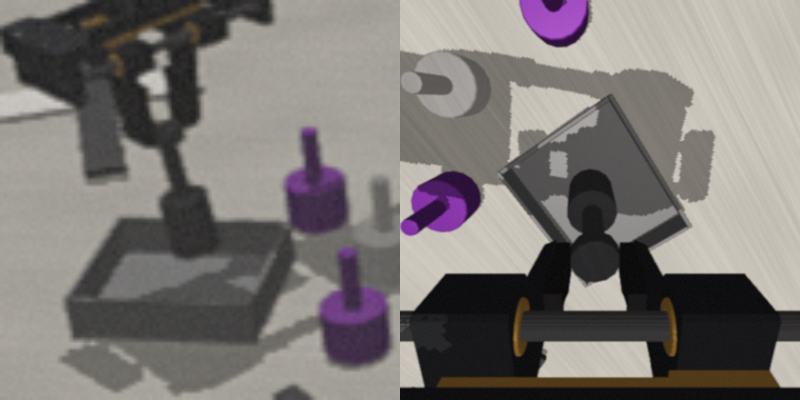

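```bash
python3 -c "
from h import *
im=arm.get_image('scene');s,a=state();print(s['tcp_pos'])
for p in((621,-67,83),(621,-67,0),(460,-65,83),(443,-240,83),(443,-240,0),(532.6,107.5,48),(489,-383,4),tuple(s['tcp_pos']),(698,47,120)): print(p,proj(im,p).round(1))
cv2.imwrite('pics/s5.png',cv2.resize(im['color'][150:260,90:300],(800,420),interpolation=cv2.INTER_CUBIC)[:,:,::-1])
"
```

```text
[ 489.59953121 -381.16989139  103.06162439]
(621, -67, 83) [258.9 226.4]
(621, -67, 0) [259.8 253.7]
(460, -65, 83) [265.4 193.2]
(443, -240, 83) [203.1 188.4]
(443, -240, 0) [205.7 213.6]
(532.6, 107.5, 48) [329.2 220.6]
(489, -383, 4) [151.8 219.7]
(np.float64(489.59953121494374), np.float64(-381.1698913887583), np.float64(103.06162438974383)) [147. 189.]
(698, 47, 120) [305.9 233.7]
```

View pics/s5.png

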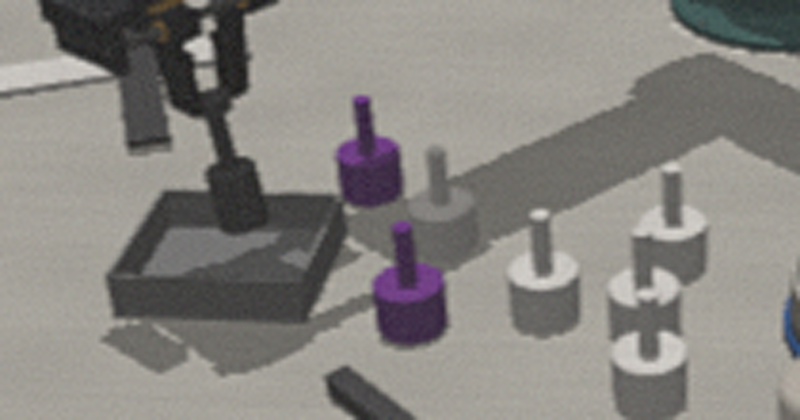

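Request:
arm_command(gripper=[-0.8,-0.8,-0.8,-0.8,-0.8,-0.8], travel=[[0,0,0.3],[0,0,0.6],[0,0,0.75],[0,0,0.8],[0,0,0.83],[0,0,0.83]], turn=[0,0,0,0,0,0])

```text
t: 6.5
tcp_pos: [489.9, -381.4, 62.8]
tool_rot: [0.883, 0.47, -0.0, -0.001]
ft_force: [-1.7, 1.5, 3.2]
gripper_width: 26.3
gripper_force: 25.3
```

Request:
arm_command(gripper=[-0.25,-0.25,-0.2,-0.1,0,0.1,0.1,0.1], travel=[[0,0,0],[0,0,0],[0,0,0],[0,0,0],[0,0,0],[0,0,0],[0,0,0],[0,0,0]], turn=[0,0,0,0,0,0,0,0])

```text
t: 7.3
tcp_pos: [490.3, -381.8, 62.6]
tool_rot: [0.883, 0.47, 0.0, 0.0]
ft_force: [0.6, -0.2, 0.4]
gripper_width: 48.9
gripper_force: 0.0
```

Request:
arm_command(gripper=[0.2,0.2,0.2,0.2,0.2,0.2], travel=[[0,0,-0.2],[0,0,-0.6],[0,0,-1.2],[0,0,-2],[0,0,-2.6],[0,0,-2.6]], turn=[0,0,0,0,0,0])

```text
t: 7.9
tcp_pos: [493.3, -384.3, 199.8]
tool_rot: [0.883, 0.47, 0.002, 0.005]
ft_force: [-0.1, -1.3, 0.0]
gripper_width: 52.9
gripper_force: 0.0
```

Request:
arm_command(gripper=[-1,-1,-1,-1,-1,-1,-1,-1], travel=[[0,0,0],[0,0,0],[0,0,0],[0,0,0],[0,0,0],[0,0,0],[0,0,0],[0,0,0]], turn=[0,0,0,0,0,0,0,0])

```text
t: 8.7
tcp_pos: [490.3, -381.7, 192.5]
tool_rot: [0.883, 0.47, 0.0, 0.0]
ft_force: [-0.5, -0.4, 0.3]
gripper_width: 0.1
gripper_force: 0.0
```

```bash
python3 -c "
from h import *
im=arm.get_image('scene');s,a=state();im2=arm.get_image('wrist')
print(s['tcp_pos'],proj(im,s['tcp_pos']),proj(im2,s['tcp_pos']),s['gripper_width'])
t=arm.get_image('top')
print(proj(t,(489,-383,100)))
cv2.imwrite('pics/s6.png',np.hstack([cv2.resize(im['color'][110:240,90:220],(400,400)),cv2.resize(im2['color'],(533,400))[:,70:470]])[:,:,::-1])
"
```

```text
[ 490.26436506 -381.73843388  192.5188754 ] [141.5558186  159.06428709] [280.51070329 238.04483538] 0.4977112536336359
[423.43228688 222.7393909 ]
```

View pics/s6.png

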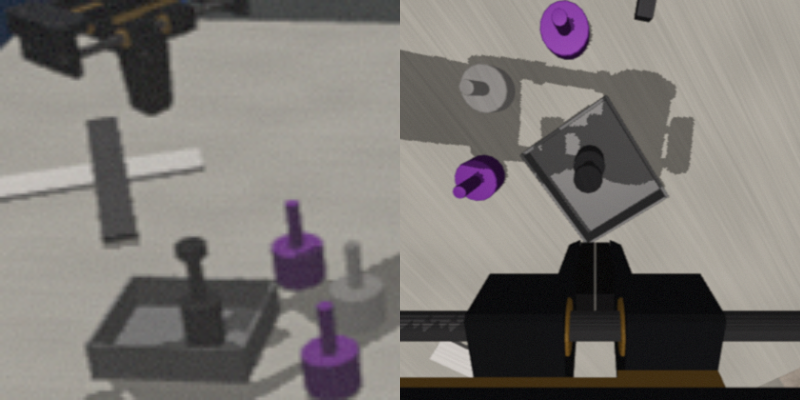

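Step 1 is done: the plug stands upright in the tray at crop (200,290). The shut fingertips show at about (139,146), where the reported TCP projects to (141.6,159). So the real tips may be about 35 mm above the reported TCP. I'll settle this with a gentle touch on a bare patch of bench.

```bash
python3 -c "
from h import *
go(410,50,100,56)"
```

```text
travel [6.26, -6.16, 1.85] turn 0.0 q6 -0.11
```

Request:
arm_command(gripper=[-1,-1,-1,-1,-1,-1,-1,-1], travel=[[6.26,-6.16,0],[6.26,-6.16,0],[6.26,-6.16,0],[6.26,-6.16,0],[6.26,-6.16,0],[6.26,-6.16,0],[6.26,-6.16,0],[6.26,-6.16,0]], turn=[0,0,0,0,0,0,0,0])

```text
t: 9.65
tcp_pos: [416.4, 13.2, 193.0]
tool_rot: [0.883, 0.469, 0.001, 0.0]
ft_force: [0.7, -0.2, -0.1]
gripper_width: 0.5
gripper_force: 0.0
```

```bash
python3 -c "
from h import *
go(410,50,30,56)"
```

```text
travel [0.54, -0.52, 3.26] turn -0.0 q6 0.57
```

Request:
arm_command(gripper=[-1,-1,-1,-1,-1,-1,-1,-1], travel=[[0.54,-0.52,0],[0.54,-0.52,0.8],[0.54,-0.52,1.6],[0.54,-0.52,2.3],[0.54,-0.52,2.8],[0.54,-0.52,3.1],[0.54,-0.52,3.26],[0.54,-0.52,3.26]], turn=[0,0,0,0,0,0,0,0])

```text
t: 10.45
tcp_pos: [409.7, 48.4, 28.8]
tool_rot: [0.883, 0.47, -0.001, -0.0]
ft_force: [-0.2, -0.7, 0.6]
gripper_width: 0.6
gripper_force: 0.0
```

```bash
python3 -c "
from h import *
im=arm.get_image('scene');im2=arm.get_image('top');s,a=state()
print(s['tcp_pos'],proj(im,s['tcp_pos']),proj(im2,s['tcp_pos']))
cv2.imwrite('pics/s7.png',np.hstack([cv2.resize(im['color'][70:220,210:360],(400,400)),cv2.resize(im2['color'][180:330,170:320],(400,400))])[:,:,::-1])
"
```

```text
[411.32549221  48.46960797  30.29234325] [306.86301532 201.74333725] [249.90006613 251.98450881]
```

View pics/s7.png

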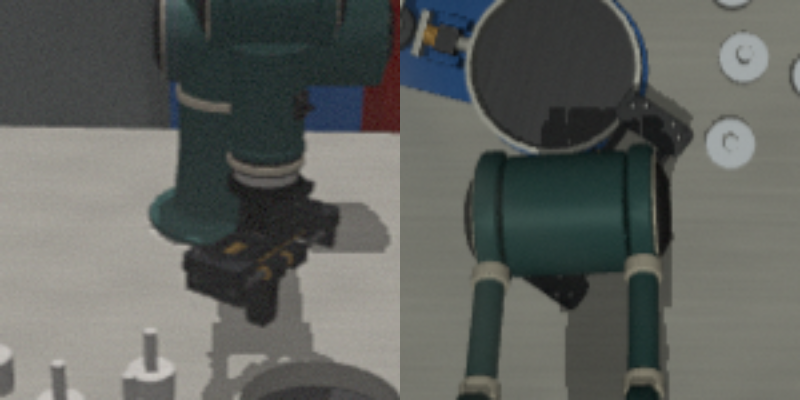

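Fingertips are at about (308,191) in the scene view, while the reading projects to (307,202), so the tips really are about 34 mm higher than read.

Request:
arm_command(gripper=[-1,-1,-1,-1,-1,-1,-1], travel=[[0,0,0.3],[0,0,0.6],[0,0,0.8],[0,0,0.9],[0,0,0.95],[0,0,1.0],[0,0,1.0]], turn=[0,0,0,0,0,0,0])

```text
t: 11.25
tcp_pos: [410.8, 48.5, -20.3]
tool_rot: [0.883, 0.47, 0.0, 0.0]
ft_force: [-0.1, 0.2, 0.5]
gripper_width: 0.7
gripper_force: 0.0
```

No contact at −20, which confirms the offset. Now small steps.

Request:
arm_command(gripper=[-1,-1,-1,-1,-1], travel=[[0,0,0.05],[0,0,0.1],[0,0,0.14],[0,0,0.16],[0,0,0.16]], turn=[0,0,0,0,0])

```text
t: 11.75
tcp_pos: [410.3, 48.5, -28.7]
tool_rot: [0.883, 0.47, -0.0, -0.0]
ft_force: [-0.8, 0.2, -0.1]
gripper_width: 0.3
gripper_force: 0.0
```

Request:
arm_command(gripper=[-1,-1,-1,-1], travel=[[0,0,0.04],[0,0,0.07],[0,0,0.1],[0,0,0.1]], turn=[0,0,0,0])

```text
t: 12.15
tcp_pos: [410.3, 48.4, -33.7]
tool_rot: [0.883, 0.47, -0.0, -0.0]
ft_force: [-0.2, 1.3, -0.5]
gripper_width: 0.2
gripper_force: 0.0
```

Request:
arm_command(gripper=[-1,-1,-1,-1], travel=[[0,0,0.03],[0,0,0.05],[0,0,0.08],[0,0,0.08]], turn=[0,0,0,0])

```text
t: 12.55
tcp_pos: [410.3, 48.4, -37.7]
tool_rot: [0.883, 0.47, -0.0, -0.0]
ft_force: [0.4, -1.3, 0.5]
gripper_width: 0.1
gripper_force: 0.0
```

Request:
arm_command(gripper=[-1,-1,-1], travel=[[0,0,0.03],[0,0,0.06],[0,0,0.06]], turn=[0,0,0])

```text
t: 12.85
tcp_pos: [410.7, 48.5, -39.3]
tool_rot: [0.883, 0.47, -0.0, -0.0]
ft_force: [-5.0, 0.3, 14.6]
gripper_width: 0.5
gripper_force: 7.2
```

Bench contact is at a reading of −39, so tip height is reading + 39. I'll build that in and fetch the nearest blank for the middle.

```bash
cat >> h.py <<'E'
_go=go
def go(x,y,tipz,yaw=None): _go(x,y,tipz-39,yaw)
E
python3 -c "
from h import *
im,c,g,h=top()
for b in blanks(im,g,h): print(b[0],b[3])
go(460,-65,47,56)"
```

```text
[294.6, 172.3] [620.9, -66.9]
[298.6, 200.9] [545.6, -77.9]
[326.5, 207.7] [528.4, -150.7]
[293.5, 233.7] [459.9, -65.1]
[360.8, 240.6] [443.5, -239.7]
travel [-1.33, 2.09, -0.95] turn 0.0 q6 0.65
```

Request:
arm_command(gripper=[-1,-1,-0.5,0.2,0.2,0.2,0.2,0.2], travel=[[0,0,-1],[0,0,-2],[0,0,-3.2],[-0.5,0.8,-3.2],[-1.33,2.09,-3.2],[-1.33,2.09,-3.2],[-1.33,2.09,-3.2],[-1.33,2.09,-2.8]], turn=[0,0,0,0,0,0,0,0])

```text
t: 13.7
tcp_pos: [462.4, -65.9, 101.6]
tool_rot: [0.883, 0.469, 0.002, 0.001]
ft_force: [0.9, -0.1, 0.0]
gripper_width: 46.4
gripper_force: 0.0
```

```bash
python3 -c "
from h import *
go(460,-65,47,56)"
```

```text
travel [-0.01, -0.05, 1.87] turn -0.01 q6 0.4
```

Request:
arm_command(gripper=[0.2,0.2,0.2,0.2,0.2,0.2,-0.5,-1], travel=[[0,-0.03,0.6],[0,-0.03,1.2],[0,-0.03,1.6],[0,-0.03,1.8],[0,-0.03,1.87],[0,-0.03,1.87],[0,-0.03,1.87],[0,-0.03,1.87]], turn=[0,0,0,0,0,0,0,0])

```text
t: 14.5
tcp_pos: [460.0, -64.4, 7.2]
tool_rot: [0.883, 0.47, 0.001, 0.001]
ft_force: [0.1, 0.3, -0.1]
gripper_width: 38.7
gripper_force: 0.0
```

Request:
arm_command(gripper=[-1,-1,-1,-1,-1,-1], travel=[[0,0,0],[0,0,0],[0,0,0],[0,0,0],[0,0,0],[0,0,0]], turn=[0,0,0,0,0,0], squeeze=30)

```text
t: 15.1
tcp_pos: [459.0, -64.4, 6.2]
tool_rot: [0.883, 0.47, 0.0, 0.0]
ft_force: [-0.3, -0.9, 0.3]
gripper_width: 13.0
gripper_force: 30.0
```

```bash
python3 -c "
from h import *
go(532.6,107.5,175,56);go(532.6,107.5,66,56)"
```

```text
travel [3.67, -0.7, -2.6] turn 0.0 q6 0.4
travel [3.67, -0.7, -0.42] turn 0.0 q6 0.4
```

Request:
arm_command(gripper=[-1,-1,-1,-1,-1,-1,-1,-1], travel=[[0,0,-0.7],[0,0,-1.6],[0.3,0,-2.4],[1.2,-0.3,-2.4],[2.1,-0.4,-2.4],[3.0,-0.6,-2.4],[3.67,-0.7,-2.4],[3.67,-0.7,-2.4]], turn=[0,0,0,0,0,0,0,0])

```text
t: 15.9
tcp_pos: [533.2, 111.0, 125.5]
tool_rot: [0.882, 0.471, 0.0, -0.001]
ft_force: [-0.6, 0.5, -2.0]
gripper_width: 12.9
gripper_force: 30.0
```

```bash
python3 -c "
from h import *
go(532.6,107.5,66,56);print(arm.read_state()['gripper_width'],arm.read_state()['ft_force'])
im2=arm.get_image('wrist');cv2.imwrite('pics/w8.png',im2['color'][:,:,::-1])"
```

```text
travel [-0.07, 0.03, 1.97] turn 0.03 q6 0.75
12.873668403539867 [-0.63772841  0.48259764 -2.0187842 ]
```

View pics/w8.png

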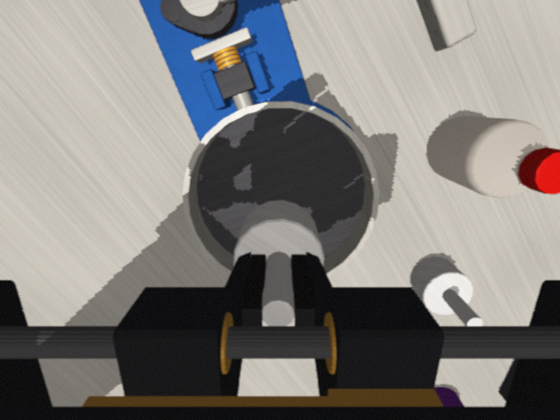

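The blank hangs straight in the grip over the pot, stem at (278,290).

Request:
arm_command(gripper=[-1,-1,-1,-1,-1,-1,-1,-1], travel=[[0,0,0],[0,0,0.6],[0,0,1.2],[0,0,1.6],[0,0,1.8],[0,0,1.9],[0,0,1.95],[0,0,1.95]], turn=[0,0,0,0,0,0,0,0])

```text
t: 16.75
tcp_pos: [533.0, 107.2, 29.2]
tool_rot: [0.883, 0.469, 0.001, 0.0]
ft_force: [0.6, 0.2, -2.7]
gripper_width: 12.8
gripper_force: 30.0
```

```bash
python3 -c "
from h import *
go(532.6,107.5,63.5,56)"
```

```text
travel [0.0, -0.01, 0.09] turn -0.0 q6 0.75
```

Request:
arm_command(gripper=[-1,-1,-1,-0.5,-0.3,-0.3,-0.3,-0.3], travel=[[0,0,0.05],[0,0,0.09],[0,0,0.09],[0,0,0.09],[0,0,0.09],[0,0,0.09],[0,0,0.09],[0,0,0]], turn=[0,0,0,0,0,0,0,0])

```text
t: 17.55
tcp_pos: [531.7, 107.4, 28.1]
tool_rot: [0.883, 0.47, -0.001, -0.0]
ft_force: [0.4, -0.1, 0.3]
gripper_width: 31.0
gripper_force: 0.0
```

Request:
arm_command(gripper=[-0.3,-0.3,-0.3,-0.3,0.2,0.2], travel=[[0,0,-0.4],[0,0,-1],[0,0,-2],[0,0,-2.4],[0,0,-2.4],[0,0,-2.4]], turn=[0,0,0,0,0,0])

```text
t: 18.15
tcp_pos: [532.3, 107.5, 148.6]
tool_rot: [0.883, 0.47, 0.0, 0.0]
ft_force: [-0.9, 0.1, -1.5]
gripper_width: 44.7
gripper_force: 0.0
```

```bash
python3 -c "
from h import *
im,c,g,h=top()
for b in blanks(im,g,h): print(b[0],b[3])
go(545.6,-78,47,56)"
```

```text
[294.6, 172.4] [620.6, -66.9]
[298.8, 201.0] [545.4, -78.4]
[326.2, 207.6] [528.6, -149.9]
[360.9, 240.8] [443.0, -239.9]
travel [-2.91, 2.31, 2.78] turn 0.0 q6 0.75
```

Request:
arm_command(gripper=[0,0,0,0,0,0,0,0], travel=[[-0.8,0.6,0],[-1.6,1.25,0],[-2.3,1.85,0.2],[-2.91,2.31,0.6],[-2.91,2.31,0.9],[-2.91,2.31,1.4],[-2.91,2.31,1.4],[-2.91,2.31,1.4]], turn=[0,0,0,0,0,0,0,0])

```text
t: 19.0
tcp_pos: [544.9, -76.8, 76.6]
tool_rot: [0.883, 0.47, -0.002, -0.002]
ft_force: [0.8, -0.1, -0.2]
gripper_width: 44.0
gripper_force: 0.0
```

```bash
python3 -c "
from h import *
go(545.5,-78.1,47,56)"
```

```text
travel [-0.01, 0.02, 1.37] turn 0.0 q6 0.41
```

Request:
arm_command(gripper=[0,0,0,0,0,-0.5,-1,-1], travel=[[0,0.02,0.5],[0,0.02,1.0],[0,0.02,1.25],[0,0.02,1.37],[0,0.02,1.37],[0,0.02,1.37],[0,0.02,1.37],[0,0.02,1.37]], turn=[0,0,0,0,0,0,0,0], squeeze=30)

```text
t: 19.8
tcp_pos: [548.5, -78.5, 11.1]
tool_rot: [0.883, 0.47, 0.001, 0.001]
ft_force: [0.2, 0.3, 0.1]
gripper_width: 21.9
gripper_force: 0.0
```

Request:
arm_command(gripper=[-1,-1,-1,-1,-1], travel=[[0,0,0],[0,0,0],[0,0,0],[0,0,0],[0,0,0]], turn=[0,0,0,0,0])

```text
t: 20.3
tcp_pos: [547.7, -78.3, 10.3]
tool_rot: [0.883, 0.47, 0.0, -0.0]
ft_force: [-1.7, 0.7, 2.4]
gripper_width: 13.3
gripper_force: 29.7
```

```bash
python3 -c "
from h import *
go(578,134.8,175,56)"
```

```text
travel [3.87, -1.88, -2.51] turn 0.0 q6 0.41
```

Request:
arm_command(gripper=[-1,-1,-1,-1,-1,-1,-1,-1], travel=[[0,0,-0.7],[0,0,-1.6],[0.4,-0.2,-2.4],[1.2,-0.6,-2.4],[2.1,-1.0,-2.4],[3.0,-1.45,-2.4],[3.87,-1.88,-2.4],[3.87,-1.88,-2.4]], turn=[0,0,0,0,0,0,0,0])

```text
t: 21.1
tcp_pos: [578.0, 140.2, 129.5]
tool_rot: [0.882, 0.472, 0.001, -0.001]
ft_force: [0.1, 0.2, -2.5]
gripper_width: 13.1
gripper_force: 29.8
```

```bash
python3 -c "
from h import *
go(578,134.8,69,56)"
```

```text
travel [-0.09, 0.06, 1.99] turn 0.04 q6 0.78
```

Request:
arm_command(gripper=[-1,-1,-1,-1,-1,-1,-1,-1], travel=[[0,0,0],[0,0,0.1],[0,0,0.6],[0,0,1.2],[0,0,1.6],[0,0,1.8],[0,0,1.9],[0,0,1.9]], turn=[0,0,0,0,0,0,0,0])

```text
t: 21.9
tcp_pos: [577.2, 133.6, 34.5]
tool_rot: [0.883, 0.469, -0.001, -0.0]
ft_force: [0.4, -0.2, -1.6]
gripper_width: 12.9
gripper_force: 29.8
```

```bash
python3 -c "
from h import *
go(578,134.8,67.5,56)"
```

```text
travel [0.03, -0.0, 0.12] turn -0.01 q6 0.78
```

Request:
arm_command(gripper=[-1,-1,-1,-0.5,-0.3,-0.3,-0.3,-0.3], travel=[[0.02,0,0.06],[0.02,0,0.11],[0.02,0,0.12],[0.02,0,0.12],[0.02,0,0.12],[0.02,0,0.12],[0.02,0,0.12],[0.02,0,0]], turn=[0,0,0,0,0,0,0,0])

```text
t: 22.7
tcp_pos: [577.7, 135.4, 34.5]
tool_rot: [0.883, 0.47, -0.001, -0.0]
ft_force: [0.1, -0.8, -0.0]
gripper_width: 30.9
gripper_force: 0.0
```

Request:
arm_command(gripper=[-0.3,-0.3,-0.3,-0.3,0,0], travel=[[0,0,-0.4],[0,0,-1],[0,0,-2],[0,0,-2.4],[0,0,-2.4],[0,0,-2.4]], turn=[0,0,0,0,0,0])

```text
t: 23.3
tcp_pos: [578.5, 135.5, 155.4]
tool_rot: [0.883, 0.47, 0.001, 0.0]
ft_force: [-0.4, 0.1, -1.4]
gripper_width: 43.4
gripper_force: 0.0
```

```bash
python3 -c "
from h import *
im,c,g,h=top()
for b in blanks(im,g,h): print(b[0],b[3])
go(620.8,-67,47,56)"
```

```text
travel [-2.87, 2.98, 2.92] turn 0.0 q6 0.78
```

```bash
python3 -c "
from h import *
im,c,g,h=top()
print(np.percentile(g,[50,90,97,99]))
for p in((294,172),(299,201),(326,208),(361,241),(320,150)): print(p,c[p[1]-1,p[0]+3],h[p[1]-1,p[0]+3])
for b in blobs((g>122)&(h[...,1]<40),100,3000): print(b)
for b in blobs((g>115)&(h[...,1]<60),100,3000): print(b)
"
```

```text
[120. 124. 126. 168.]
(294, 172) [162 167 168] [ 95   9 168]
(299, 201) [135 135 125] [ 30  19 135]
(326, 208) [178 185 185] [ 90  10 185]
(361, 241) [177 184 185] [ 94  11 185]
(320, 150) [129 129 120] [ 30  18 129]
([492.8, 35.9], 139, [481, 26, 24, 20])
([206.4, 35.2], 162, [195, 28, 28, 17])
([71.9, 52.0], 397, [40, 47, 69, 13])
([161.4, 54.1], 567, [108, 47, 95, 16])
([258.3, 54.7], 641, [218, 47, 83, 22])
([425.9, 55.2], 1879, [291, 47, 255, 21])
([293.8, 69.0], 265, [260, 64, 69, 10])
([379.3, 68.9], 284, [338, 65, 73, 9])
([476.6, 69.2], 281, [445, 64, 66, 10])
([190.7, 68.4], 126, [172, 66, 34, 6])
([27.8, 99.9], 799, [0, 75, 55, 49])
([522.3, 97.3], 158, [505, 76, 39, 45])
([124.7, 81.1], 108, [106, 79, 45, 6])
([133.7, 104.8], 1619, [55, 85, 147, 34])
([72.1, 144.8], 368, [41, 139, 67, 17])
([303.1, 191.5], 2555, [258, 158, 92, 64])
([395.9, 163.0], 289, [365, 159, 69, 9])
([21.1, 194.5], 865, [0, 168, 49, 51])
([253.4, 200.5], 107, [239, 175, 21, 55])
([97.3, 202.2], 697, [55, 191, 73, 29])
([226.7, 204.6], 252, [218, 196, 18, 18])
([380.1, 244.3], 601, [352, 232, 94, 24]
[... 580 characters left out ...]
23])
([284.4, 338.7], 111, [276, 333, 18, 12])
([467.0, 359.2], 650, [449, 344, 37, 31])
([90.5, 354.0], 165, [67, 351, 52, 8])
([295.8, 356.8], 155, [279, 353, 40, 8])
([380.7, 357.5], 217, [354, 354, 53, 7])
([19.7, 365.8], 157, [0, 360, 41, 12])
([115.1, 366.8], 184, [94, 361, 38, 12])
([409.1, 370.0], 208, [388, 365, 40, 12])
([18.6, 388.7], 730, [0, 371, 45, 35])
([101.6, 393.3], 1258, [55, 372, 82, 45])
([320.4, 6.6], 117, [313, 0, 17, 16])
([553.7, 51.2], 117, [546, 47, 14, 12])
([226.7, 204.8], 263, [218, 196, 18, 19])
([191.2, 226.8], 264, [179, 208, 20, 31])
([154.4, 235.3], 275, [146, 222, 24, 24])
([165.1, 268.0], 119, [149, 264, 34, 11])
([218.9, 307.3], 198, [214, 283, 12, 50])
```

Exposure has drifted brighter, so I'll threshold relative to the bench level.

```bash
sed -i 's/(g>122)&(hsv\[...,1\]<40)/(g>np.median(g)+18)\&(hsv[...,1]<17)/' h.py; python3 -c "
from h import *
im,c,g,h=top()
for b in blanks(im,g,h): print(b[:3],b[3])
go(620.8,-67,47,56)"
```

```text
([294.6, 172.3], 266, 9.2) [620.9, -66.9]
([326.5, 207.8], 268, 9.3) [528.1, -150.7]
([360.8, 240.7], 275, 9.5) [443.2, -239.7]
travel [-2.86, 2.99, 2.89] turn 0.0 q6 0.78
```

Request:
arm_command(gripper=[0,0,0,0,0,0,0,0], travel=[[-0.7,0.7,0],[-1.4,1.45,0],[-2.1,2.2,0],[-2.87,2.99,0],[-2.87,2.99,0.4],[-2.87,2.99,1.0],[-2.87,2.99,1.5],[-2.87,2.99,1.5]], turn=[0,0,0,0,0,0,0,0])

```text
t: 24.25
tcp_pos: [616.8, -66.7, 73.5]
tool_rot: [0.883, 0.469, -0.005, -0.004]
ft_force: [-1.8, -0.1, -0.8]
gripper_width: 43.8
gripper_force: 0.0
```

```bash
python3 -c "
from h import *
go(620.8,-67,47,56)"
```

```text
travel [0.04, 0.07, 1.31] turn -0.0 q6 0.45
```

Request:
arm_command(gripper=[0,0,0,0,0,0,-0.5,-1], travel=[[0,0,0.1],[0,0,0.5],[0,0,1.0],[0,0,1.25],[0,0,1.36],[0,0,1.36],[0,0,1.36],[0,0,1.36]], turn=[0,0,0,0,0,0,0,0], squeeze=30)

```text
t: 25.05
tcp_pos: [623.3, -67.2, 13.5]
tool_rot: [0.883, 0.47, 0.001, 0.001]
ft_force: [0.4, 0.2, 0.2]
gripper_width: 30.2
gripper_force: 0.0
```

Request:
arm_command(gripper=[-1,-1,-1,-1,-1], travel=[[0,0,0],[0,0,0],[0,0,0],[0,0,0],[0,0,0]], turn=[0,0,0,0,0])

```text
t: 25.55
tcp_pos: [622.2, -66.9, 12.4]
tool_rot: [0.883, 0.47, 0.0, -0.0]
ft_force: [-1.3, 0.9, 3.9]
gripper_width: 13.0
gripper_force: 29.8
```

```bash
python3 -c "
from h import *
go(505.3,152.9,175,56)"
```

```text
travel [2.34, -4.4, -2.47] turn 0.0 q6 0.45
```

Request:
arm_command(gripper=[-1,-1,-1,-1,-1,-1,-1,-1], travel=[[0,0,-0.8],[0,0,-1.7],[0.3,-0.6,-2.5],[0.75,-1.4,-2.5],[1.2,-2.2,-2.5],[1.65,-3.1,-2.5],[2.1,-3.9,-2.5],[2.34,-4.4,-2.5]], turn=[0,0,0,0,0,0,0,0])

```text
t: 26.35
tcp_pos: [502.8, 155.1, 136.1]
tool_rot: [0.883, 0.47, -0.001, -0.0]
ft_force: [0.4, 0.4, -2.6]
gripper_width: 13.2
gripper_force: 29.8
```

Request:
arm_command(gripper=[-1,-1,-1], travel=[[0,0,0],[0,0,0],[0,0,0]], turn=[0,0,0])

```text
t: 26.65
tcp_pos: [505.4, 152.2, 136.6]
tool_rot: [0.883, 0.469, -0.0, 0.0]
ft_force: [0.2, -1.2, -2.3]
gripper_width: 12.7
gripper_force: 29.8
```

```bash
python3 -c "
from h import *
go(505.3,152.9,70,56)"
```

```text
travel [0.01, -0.01, 2.11] turn -0.0 q6 0.84
```

Request:
arm_command(gripper=[-1,-1,-1,-1,-1,-1,-1,-1], travel=[[0,0,0.4],[0,0,1.0],[0,0,1.5],[0,0,1.8],[0,0,1.95],[0,0,2.05],[0,0,2.08],[0,0,2.08]], turn=[0,0,0,0,0,0,0,0])

```text
t: 27.45
tcp_pos: [506.0, 153.1, 33.8]
tool_rot: [0.883, 0.47, 0.001, 0.0]
ft_force: [0.1, 0.8, -2.5]
gripper_width: 13.1
gripper_force: 29.8
```

Request:
arm_command(gripper=[-1,-1,-1,-0.5,-0.3,-0.3,-0.3,-0.3], travel=[[0,0,0.02],[0,0,0.04],[0,0,0.04],[0,0,0.04],[0,0,0.04],[0,0,0.04],[0,0,0.04],[0,0,0]], turn=[0,0,0,0,0,0,0,0])

```text
t: 28.25
tcp_pos: [505.0, 152.9, 33.0]
tool_rot: [0.883, 0.47, -0.0, -0.0]
ft_force: [-0.3, -0.1, 0.8]
gripper_width: 30.8
gripper_force: 0.0
```

Request:
arm_command(gripper=[-0.3,-0.3,-0.3,-0.3,0,0], travel=[[0,0,-0.4],[0,0,-1],[0,0,-2],[0,0,-2.4],[0,0,-2.4],[0,0,-2.4]], turn=[0,0,0,0,0,0])

```text
t: 28.85
tcp_pos: [505.0, 152.9, 152.9]
tool_rot: [0.883, 0.47, 0.0, 0.0]
ft_force: [-0.4, 0.3, -1.1]
gripper_width: 43.4
gripper_force: 0.0
```

```bash
python3 -c "
from h import *
im,c,g,h=top()
for b in blanks(im,g,h): print(b[:3],b[3])
go(528.2,-150.6,47,56)"
```

```text
([326.5, 207.8], 269, 9.3) [528.1, -150.7]
([360.8, 240.7], 275, 9.5) [443.2, -239.7]
travel [-4.76, 3.79, 2.87] turn 0.0 q6 0.84
```

Request:
arm_command(gripper=[0,0,0,0,0,0,0,0], travel=[[-4.76,3.79,0],[-4.76,3.79,0],[-4.76,3.79,0],[-4.76,3.79,0],[-4.76,3.79,0],[-4.76,3.79,0],[-4.76,3.79,0],[-4.76,3.79,0]], turn=[0,0,0,0,0,0,0,0])

```text
t: 29.7
tcp_pos: [527.5, -151.0, 150.4]
tool_rot: [0.884, 0.468, -0.001, -0.002]
ft_force: [0.0, 0.1, 0.5]
gripper_width: 44.4
gripper_force: 0.0
```

Request:
arm_command(gripper=[0,0,0,0,0,0,0,0], travel=[[0,0,0],[0,0,0.3],[0,0,0.8],[0,0,1.3],[0,0,1.5],[0,0,1.5],[0,0,1.5],[0,0,1.5]], turn=[0,0,0,0,0,0,0,0])

```text
t: 30.5
tcp_pos: [530.4, -150.3, 79.4]
tool_rot: [0.883, 0.47, 0.001, 0.001]
ft_force: [-0.5, 1.2, -0.5]
gripper_width: 43.9
gripper_force: 0.0
```

```bash
python3 -c "
from h import *
go(528.2,-150.6,48,56)"
```

```text
travel [-0.03, -0.03, 1.41] turn 0.01 q6 0.27
```

Request:
arm_command(gripper=[0,0,0,0,0,0,-0.5,-1], travel=[[-0.02,-0.02,0.1],[-0.02,-0.02,0.5],[-0.02,-0.02,1.0],[-0.02,-0.02,1.25],[-0.02,-0.02,1.4],[-0.02,-0.02,1.4],[-0.02,-0.02,1.4],[-0.02,-0.02,1.4]], turn=[0,0,0,0,0,0,0,0], squeeze=30)

```text
t: 31.3
tcp_pos: [528.9, -150.9, 9.1]
tool_rot: [0.883, 0.47, 0.001, 0.001]
ft_force: [0.0, -0.6, -0.5]
gripper_width: 30.2
gripper_force: 0.0
```

Request:
arm_command(gripper=[-1,-1,-1,-1,-1], travel=[[0,0,0],[0,0,0],[0,0,0],[0,0,0],[0,0,0]], turn=[0,0,0,0,0])

```text
t: 31.8
tcp_pos: [528.0, -150.6, 8.5]
tool_rot: [0.883, 0.47, 0.0, 0.0]
ft_force: [-1.8, 1.9, 3.3]
gripper_width: 12.8
gripper_force: 30.0
```

```bash
python3 -c "
from h import *
go(559.9,62.1,175,56)"
```

```text
travel [3.88, -1.85, -2.55] turn 0.0 q6 0.27
```

Request:
arm_command(gripper=[-1,-1,-1,-1,-1,-1,-1,-1], travel=[[0,0,-0.8],[0,0,-1.7],[0.4,-0.2,-2.5],[1.2,-0.6,-2.5],[2.1,-1.0,-2.5],[3.0,-1.45,-2.5],[3.88,-1.85,-2.5],[3.88,-1.85,-2.5]], turn=[0,0,0,0,0,0,0,0])

```text
t: 32.6
tcp_pos: [559.6, 67.4, 132.4]
tool_rot: [0.882, 0.472, 0.001, -0.001]
ft_force: [0.5, -0.5, -2.3]
gripper_width: 13.1
gripper_force: 30.0
```

Request:
arm_command(gripper=[-1,-1,-1], travel=[[0,0,0],[0,0,0],[0,0,0]], turn=[0,0,0])

```text
t: 32.9
tcp_pos: [559.2, 60.5, 132.6]
tool_rot: [0.883, 0.469, -0.0, 0.0]
ft_force: [0.6, -0.9, -2.0]
gripper_width: 12.9
gripper_force: 30.0
```

```bash
python3 -c "
from h import *
go(559.9,62.1,66,56)"
```

```text
travel [0.03, -0.01, 2.11] turn -0.01 q6 0.66
```

Request:
arm_command(gripper=[-1,-1,-1,-1,-1,-1,-1,-1], travel=[[0.01,0,0.4],[0.01,0,1.0],[0.01,0,1.5],[0.01,0,1.8],[0.01,0,1.95],[0.01,0,2.05],[0.01,0,2.08],[0.01,0,2.08]], turn=[0,0,0,0,0,0,0,0])

```text
t: 33.7
tcp_pos: [560.7, 62.3, 29.9]
tool_rot: [0.883, 0.47, 0.001, 0.0]
ft_force: [0.1, 0.7, -1.1]
gripper_width: 12.9
gripper_force: 30.0
```

Request:
arm_command(gripper=[-1,-1,-1,-0.5,-0.3,-0.3,-0.3,-0.3], travel=[[0,0,0.02],[0,0,0.04],[0,0,0.04],[0,0,0.04],[0,0,0.04],[0,0,0.04],[0,0,0.04],[0,0,0]], turn=[0,0,0,0,0,0,0,0])

```text
t: 34.5
tcp_pos: [559.6, 62.4, 28.9]
tool_rot: [0.883, 0.47, -0.0, -0.0]
ft_force: [1.4, 0.2, 0.5]
gripper_width: 30.9
gripper_force: 0.0
```

Request:
arm_command(gripper=[-0.3,-0.3,-0.3,-0.3,0,0], travel=[[0,0,-0.4],[0,0,-1],[0,0,-2],[0,0,-2.4],[0,0,-2.4],[0,0,-2.4]], turn=[0,0,0,0,0,0])

```text
t: 35.1
tcp_pos: [559.7, 62.4, 148.9]
tool_rot: [0.883, 0.47, 0.0, 0.0]
ft_force: [-0.0, -0.3, -1.0]
gripper_width: 43.4
gripper_force: 0.0
```

```bash
python3 -c "
from h import *
im,c,g,h=top()
for b in blanks(im,g,h): print(b[:3],b[3])
go(443.2,-239.7,48,56)"
```

```text
([360.8, 240.6], 272, 9.3) [443.5, -239.7]
travel [-6.3, 1.46, 2.77] turn 0.0 q6 0.66
```

Request:
arm_command(gripper=[0,0,0,0,0,0,0,0], travel=[[-6.3,1.46,0],[-6.3,1.46,0],[-6.3,1.46,0],[-6.3,1.46,0],[-6.3,1.46,0],[-6.3,1.46,0],[-6.3,1.46,0],[-6.3,1.46,0]], turn=[0,0,0,0,0,0,0,0])

```text
t: 35.95
tcp_pos: [441.5, -241.3, 146.5]
tool_rot: [0.884, 0.468, -0.001, -0.002]
ft_force: [-0.8, -0.1, 0.5]
gripper_width: 44.3
gripper_force: 0.0
```

Request:
arm_command(gripper=[0,0,0,0,0,0,0,0], travel=[[0,0,0],[0,0,0.3],[0,0,0.8],[0,0,1.3],[0,0,1.4],[0,0,1.4],[0,0,1.4],[0,0,1.4]], turn=[0,0,0,0,0,0,0,0])

```text
t: 36.75
tcp_pos: [445.5, -239.9, 80.3]
tool_rot: [0.883, 0.47, 0.001, 0.001]
ft_force: [0.3, -0.3, 0.3]
gripper_width: 43.9
gripper_force: 0.0
```

```bash
python3 -c "
from h import *
im,c,g,h=top()
for b in blanks(im,g,h): print(b[:3],b[3])
go(443.4,-239.7,48,56)"
```

```text
travel [-0.02, -0.04, 1.43] turn 0.0 q6 0.05
```

Request:
arm_command(gripper=[0,0,0,0,0,0,-0.5,-1], travel=[[-0.02,-0.02,0.1],[-0.02,-0.02,0.5],[-0.02,-0.02,1.0],[-0.02,-0.02,1.25],[-0.02,-0.02,1.41],[-0.02,-0.02,1.41],[-0.02,-0.02,1.41],[-0.02,-0.02,1.41]], turn=[0,0,0,0,0,0,0,0], squeeze=30)

```text
t: 37.6
tcp_pos: [443.8, -240.5, 9.6]
tool_rot: [0.883, 0.47, 0.001, 0.001]
ft_force: [-0.5, 0.7, -0.3]
gripper_width: 30.2
gripper_force: 0.0
```

Request:
arm_command(gripper=[-1,-1,-1,-1,-1], travel=[[0,0,0],[0,0,0],[0,0,0],[0,0,0],[0,0,0]], turn=[0,0,0,0,0])

```text
t: 38.1
tcp_pos: [442.9, -239.9, 9.0]
tool_rot: [0.883, 0.47, 0.0, -0.0]
ft_force: [-1.4, 0.7, 4.9]
gripper_width: 13.2
gripper_force: 30.0
```

```bash
python3 -c "
from h import *
go(487.2,80.2,175,56)"
```

```text
travel [5.8, -2.84, -2.54] turn 0.0 q6 0.05
```

Place it at reading 27.5 in the last slot, (487,80).

Request:
arm_command(gripper=[-1,-1,-1,-1,-1,-1,-1,-1], travel=[[0,0,-0.8],[0,0,-1.7],[0.4,-0.2,-2.5],[1.2,-0.6,-2.5],[2.1,-1.0,-2.5],[3.0,-1.45,-2.5],[3.9,-1.9,-2.5],[4.8,-2.35,-2.5]], turn=[0,0,0,0,0,0,0,0])

```text
t: 38.9
tcp_pos: [478.9, 25.7, 132.9]
tool_rot: [0.883, 0.469, -0.0, 0.0]
ft_force: [1.2, 0.3, -2.7]
gripper_width: 13.4
gripper_force: 30.0
```

```bash
python3 -c "
from h import *
go(487.2,80.2,170,56)"
```

```text
travel [1.0, -0.47, 0.04] turn -0.0 q6 0.6
```

Request:
arm_command(gripper=[-1,-1,-1,-1,-1,-1], travel=[[0.5,-0.25,0],[1.0,-0.48,0],[1.0,-0.48,0],[1.0,-0.48,0],[1.0,-0.48,0],[1.0,-0.48,0]], turn=[0,0,0,0,0,0])

```text
t: 39.5
tcp_pos: [487.3, 77.7, 133.2]
tool_rot: [0.883, 0.469, -0.0, 0.0]
ft_force: [0.4, -0.5, -2.7]
gripper_width: 13.3
gripper_force: 30.0
```

```bash
python3 -c "
from h import *
go(487.2,80.2,66.5,56)"
```

```text
travel [0.04, -0.03, 2.11] turn -0.01 q6 0.7
```

Request:
arm_command(gripper=[-1,-1,-1,-1,-1,-1,-1,-1], travel=[[0.03,-0.02,0.4],[0.03,-0.02,1.0],[0.03,-0.02,1.5],[0.03,-0.02,1.8],[0.03,-0.02,1.95],[0.03,-0.02,2.05],[0.03,-0.02,2.08],[0.03,-0.02,2.08]], turn=[0,0,0,0,0,0,0,0])

```text
t: 40.3
tcp_pos: [487.2, 80.1, 29.7]
tool_rot: [0.883, 0.469, -0.0, -0.0]
ft_force: [-1.2, -0.7, -3.6]
gripper_width: 13.0
gripper_force: 30.0
```

```bash
python3 -c "
from h import *
go(487.2,80.2,66.5,56)"
```

```text
travel [0.0, -0.0, 0.04] turn -0.0 q6 0.71
```

Request:
arm_command(gripper=[-1,-1,-1,-0.5,-0.3,-0.3,-0.3,-0.3], travel=[[0,0,0.02],[0,0,0.04],[0,0,0.04],[0,0,0.04],[0,0,0.04],[0,0,0.04],[0,0,0.04],[0,0,0]], turn=[0,0,0,0,0,0,0,0])

```text
t: 41.1
tcp_pos: [487.7, 80.7, 29.5]
tool_rot: [0.883, 0.47, 0.0, -0.0]
ft_force: [-0.0, 0.5, -0.5]
gripper_width: 31.2
gripper_force: 0.0
```

Request:
arm_command(gripper=[-0.3,-0.3,-0.3,-0.3,-0.3,-0.3,-0.3,-0.3], travel=[[0,0,-0.4],[0,0,-1],[0,0,-2],[0,0,-3],[-1,0.5,-3],[-2,1,-3],[-3,1.5,-3],[-3,1.5,-3]], turn=[0,0,0,0,0,0,0,0])

```text
t: 41.9
tcp_pos: [465.4, -89.1, 180.1]
tool_rot: [0.884, 0.468, 0.0, 0.001]
ft_force: [-0.1, 1.3, 0.3]
gripper_width: 30.8
gripper_force: 0.0
```

```bash
python3 -c "
from h import *
im,c,g,h=top(); print(np.median(g))
m=((g>np.median(g)+18)&(h[...,1]<17))
m=cv2.morphologyEx(m.astype(np.uint8),cv2.MORPH_CLOSE,np.ones((3,3)))
for b in blobs(m,60,3000): print(b,ray(im,*b[0],56)[:2].round(1))
for n,p in dict(c=(532.6,107.5),a=(578,134.8),b=(505.3,152.9),d=(559.9,62.1),e=(487.2,80.2)).items(): print(n,proj(im,(*p,56)).round(1))
sc=arm.get_image('scene')['color']
cv2.imwrite('pics/z12.png',np.hstack([cv2.resize(c[140:260,140:260],(400,400),interpolation=cv2.INTER_CUBIC),cv2.resize(sc[150:270,290:410],(400,400),interpolation=cv2.INTER_CUBIC)])[:,:,::-1])
"
```

```text
111.0
([226.8, 206.1], 1351, [198, 182, 56, 52]) [529.4 107.5]
([526.2, 333.8], 1333, [492, 312, 68, 44]) [ 214.1 -649.3]
([467.0, 358.7], 614, [450, 344, 36, 30]) [ 151.  -500.7]
c [226.8 204.9]
a [216.5 187.3]
b [209.  215.3]
d [244.5 194.4]
e [237.1 222.6]
```

View pics/z12.png

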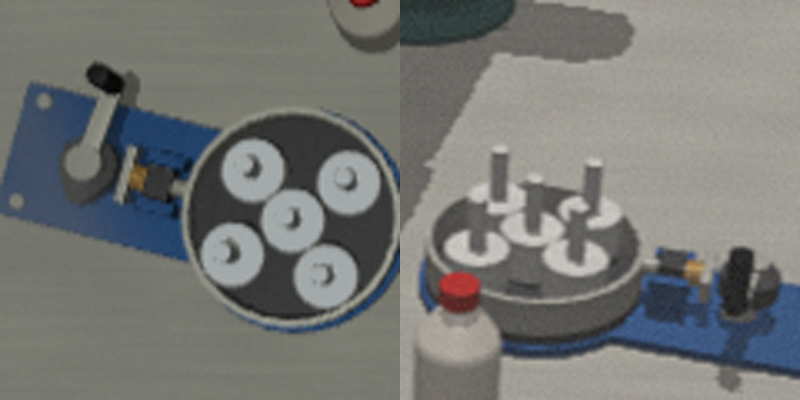

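All five blanks stand upright in the pot, one in the middle, well clear of each other. The lever post (168,161) is still near its start. Next is the lever.

```bash
cat >> h.py <<'E'
PIV=np.array([573.3,267.5]); A0=75.9
def post(q,r=65):
    a=np.radians(A0-90)+q-.429; return PIV+r*np.array([np.cos(a),np.sin(a)]),np.degrees(a)
E
python3 -c "
from h import *
im,c,g,h=top()
d=(c.max(2)<45).astype(np.uint8)
for b in blobs(d[155:172,160:180],5,200): print(b)
for u,v in((168.8,161.2),(170,162)):
  p=ray(im,u,v,108)[:2]; w=p-PIV; print(p,np.hypot(*w),np.degrees(np.arctan2(*w[::-1])))
print(post(.3))
go(634,244,190,-21)"
```

```text
([11.2, 8.4], 64, [6, 4, 11, 9])
[636.55787151 246.5293277 ] 66.64328476454453 -18.340920220353173
[634.57316114 243.49284095] 65.80838822930278 -21.395517094575787
(array([633.78081856, 243.68675608]), np.float64(-21.491155557187614))
travel [7.36, -0.93, 0.57] turn 9.6 q6 0.36
```

Request:
arm_command(gripper=[0,0,0,0,0,0,0,0], travel=[[7.36,-0.93,0.3],[7.36,-0.93,0.3],[7.36,-0.93,0.3],[7.36,-0.93,0.3],[7.36,-0.93,0.3],[7.36,-0.93,0.3],[7.36,-0.93,0.3],[7.36,-0.93,0.3]], turn=[1.0,2.0,3.0,4.0,5.0,6.0,7.0,8.0])

```text
t: 42.85
tcp_pos: [633.1, 250.5, 164.0]
tool_rot: [0.997, -0.071, -0.0, -0.001]
ft_force: [1.1, -0.8, 0.7]
gripper_width: 44.1
gripper_force: 0.0
```

```bash
python3 -c "
from h import *
go(634.5,245,190,-20)"
```

```text
travel [0.04, 0.1, 0.26] turn 1.48 q6 2.05
```

Request:
arm_command(gripper=[0.2,0.2,0.2,0.2,0.2,0.2,0.2,0.2], travel=[[0.04,0.06,0],[0.04,0.06,0],[0.04,0.06,0.3],[0.04,0.06,1.0],[0.04,0.06,1.7],[0.04,0.06,2.3],[0.04,0.06,2.58],[0.04,0.06,2.58]], turn=[1,1.48,1.48,1.48,1.48,1.48,1.48,1.48])

```text
t: 43.65
tcp_pos: [631.5, 241.8, 31.8]
tool_rot: [0.985, -0.171, -0.003, 0.001]
ft_force: [-0.8, -0.0, 0.2]
gripper_width: 52.8
gripper_force: 0.0
```

Request:
arm_command(gripper=[-0.2,-0.4,-0.7,-1,-1,-1,-1,-1], travel=[[0,0,0],[0,0,0],[0,0,0],[0,0,0],[0,0,0],[0,0,0],[0,0,0],[0,0,0]], turn=[0,0,0,0,0,0,0,0], squeeze=15)

```text
t: 44.45
tcp_pos: [636.6, 242.9, 37.4]
tool_rot: [0.985, -0.172, 0.002, -0.001]
ft_force: [2.4, 1.5, 5.3]
gripper_width: 17.3
gripper_force: 15.0
```

```bash
cat >> h.py <<'E'
def arc(qs):
    s,a=state(); X=np.array([np.cos(a),np.sin(a)]);Y=np.array([np.sin(a),-np.cos(a)])
    w=s["tcp_pos"][:2]-PIV; print("now",s["tcp_pos"].round(1),"r",np.hypot(*w).round(1),"q",round(np.arctan2(w[1],w[0])-np.radians(A0-90)+.429,3),"yaw",np.degrees(a).round(1),s["gripper_width"].round(1),"q6",s["q"][5])
    for q in qs:
        p,ang=post(q); d=p-s["tcp_pos"][:2]
        print(q,[round(d@X/50,2),round(d@Y/50,2),0],round(-((ang-np.degrees(a)+180)%360-180)/8,2))
E
python3 -c "
from h import *
arc([.4,.52,.64,.76,.88,1.0,1.1,1.2])"
```

```text
Traceback (most recent call last):
  File "h.py", line 41, in arc
    w=s["tcp_pos"][:2]-PIV; print("now",s["tcp_pos"].round(1),"r",np.hypot(*w).round(1),"q",round(np.arctan2(w[1],w[0])-np.radians(A0-90)+.429,3),"yaw",np.degrees(a).round(1),s["gripper_width"].round(1),"q6",s["q"][5])
                                                                                                                                                                               ^^^^^^^^^^^^^^^^^^^^^^^^
AttributeError: 'float' object has no attribute 'round'
```

```bash
sed -i 's/s\["gripper_width"\].round(1)/s["gripper_width"]/' h.py; python3 -c "
from h import *
arc([.4,.52,.64,.76,.88,1.0,1.1,1.2])"
```

```text
now [636.6 242.9  37.4] r 67.9 q 0.305 yaw -19.8 17.318635876206084 q6 2.244743224432004
0.4 [np.float64(-0.06), np.float64(-0.13), 0] -0.51
0.52 [np.float64(-0.08), np.float64(-0.28), 0] -1.37
0.64 [np.float64(-0.12), np.float64(-0.43), 0] -2.23
0.76 [np.float64(-0.18), np.float64(-0.58), 0] -3.09
0.88 [np.float64(-0.25), np.float64(-0.71), 0] -3.95
1.0 [np.float64(-0.34), np.float64(-0.84), 0] -4.81
1.1 [np.float64(-0.42), np.float64(-0.94), 0] -5.52
1.2 [np.float64(-0.52), np.float64(-1.03), 0] -6.24
```

Request:
arm_command(gripper=[-1,-1,-1,-1,-1,-1,-1,-1], travel=[[-0.06,-0.13,0],[-0.08,-0.28,0],[-0.12,-0.43,0],[-0.18,-0.58,0],[-0.25,-0.71,0],[-0.34,-0.84,0],[-0.42,-0.94,0],[-0.52,-1.03,0]], turn=[-0.51,-1.37,-2.23,-3.09,-3.95,-4.81,-5.52,-6.24])

```text
t: 45.25
tcp_pos: [634.0, 300.8, 37.6]
tool_rot: [0.965, 0.262, 0.006, -0.0]
ft_force: [13.3, 4.1, -2.8]
gripper_width: 17.4
gripper_force: 15.0
```

```bash
python3 -c "
from h import *
arc([1.3,1.4,1.5,1.6,1.7,1.8,1.9,2.0]);print(arm.read_state()['ft_force'])"
```

```text
now [634.  300.8  37.6] r 69.3 q 1.177 yaw 30.3 17.424891061743544 q6 1.4510045447510793
1.3 [np.float64(-0.09), np.float64(-0.16), 0] -0.69
1.4 [np.float64(-0.11), np.float64(-0.29), 0] -1.4
1.5 [np.float64(-0.14), np.float64(-0.42), 0] -2.12
1.6 [np.float64(-0.19), np.float64(-0.54), 0] -2.83
1.7 [np.float64(-0.24), np.float64(-0.66), 0] -3.55
1.8 [np.float64(-0.31), np.float64(-0.77), 0] -4.27
1.9 [np.float64(-0.39), np.float64(-0.87), 0] -4.98
2.0 [np.float64(-0.47), np.float64(-0.97), 0] -5.7
[13.33220424  4.10792105 -2.76213461]
```

Request:
arm_command(gripper=[-1,-1,-1,-1,-1,-1,-1,-1], travel=[[-0.06,-0.16,0],[-0.09,-0.29,0],[-0.12,-0.42,0],[-0.17,-0.54,0],[-0.22,-0.66,0],[-0.29,-0.77,0],[-0.37,-0.87,0],[-0.45,-0.97,0]], turn=[-0.69,-1.4,-2.12,-2.83,-3.55,-4.27,-4.98,-5.7])

```text
t: 46.05
tcp_pos: [589.6, 334.5, 37.7]
tool_rot: [0.788, 0.615, 0.007, 0.001]
ft_force: [11.0, 10.2, -3.0]
gripper_width: 17.7
gripper_force: 15.0
```

Request:
arm_command(gripper=[-1,-1,-1], travel=[[0,0,0],[0,0,0],[0,0,0]], turn=[0,0,0])

```text
t: 46.35
tcp_pos: [588.0, 334.5, 37.7]
tool_rot: [0.79, 0.614, 0.006, -0.0]
ft_force: [7.8, 11.9, -0.3]
gripper_width: 17.6
gripper_force: 15.0
```

```bash
python3 -c "
from h import *
arc([2.0])"
```

```text
now [588.  334.5  37.7] r 68.6 q 2.03 yaw 75.7 17.646823710251624 q6 0.7268257491935949
2.0 [np.float64(-0.07), np.float64(0.04), 0] -0.03
```

Request:
arm_command(gripper=[-0.5,-0.3,-0.1,0,0,0,0,0], travel=[[0,0,0],[0,0,0],[0,0,0],[0,0,0],[0,0,0],[0,0,0],[0,0,-0.5],[0,0,-1.2]], turn=[0,0,0,0,0,0,0,0])

```text
t: 47.15
tcp_pos: [581.4, 328.7, 92.9]
tool_rot: [0.79, 0.613, -0.003, -0.001]
ft_force: [0.5, 1.0, -1.2]
gripper_width: 44.4
gripper_force: 0.0
```

Request:
arm_command(gripper=[0,0,0,0,0,0,0,0], travel=[[0,0,-0.8],[0,0,-1.6],[0,0,-2],[-1,-1,-2],[-2,-2,-2],[-2,-2,-2],[-2,-2,-2],[-2,-2,-2]], turn=[0,0,0,0,0,0,0,0])

```text
t: 47.95
tcp_pos: [462.0, 257.7, 195.9]
tool_rot: [0.79, 0.613, 0.001, 0.0]
ft_force: [1.0, 0.0, -0.4]
gripper_width: 44.2
gripper_force: 0.0
```

```bash
python3 -c "
from h import *
im,c,g,h=top();sc=arm.get_image('scene')['color']; print(arm.read_state()['tcp_pos'])
cv2.imwrite('pics/z13.png',np.hstack([cv2.resize(c[140:260,130:270],(467,400),interpolation=cv2.INTER_CUBIC),cv2.resize(sc[150:270,320:420],(333,400),interpolation=cv2.INTER_CUBIC)])[:,:,::-1])
"
```

```text
[463.60454151 258.56402704 196.29145499]
```

View pics/z13.png

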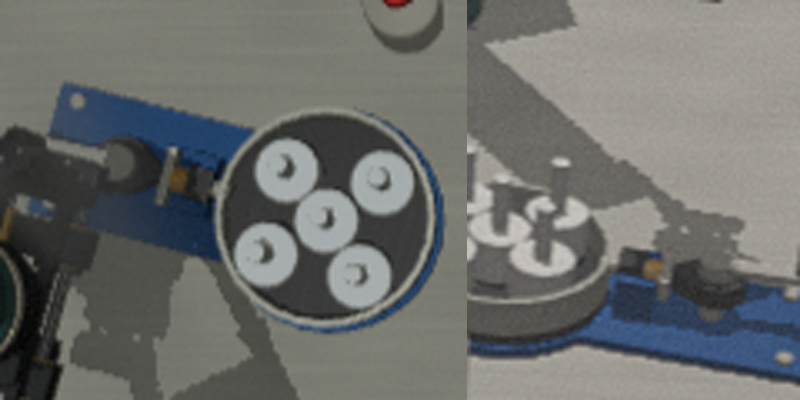

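The blanks are undisturbed, but the arm hides the lever. I'll move it aside.

Request:
arm_command(gripper=[0,0,0,0,0,0,0,0], travel=[[-6,1.5,0],[-6,1.5,0],[-6,1.5,0],[-6,1.5,0],[-6,1.5,0],[-6,1.5,0],[-6,1.5,0],[-6,1.5,0]], turn=[0,0,0,0,0,0,0,0])

```text
t: 48.85
tcp_pos: [462.2, -53.0, 195.9]
tool_rot: [0.791, 0.612, 0.0, 0.0]
ft_force: [-0.5, 0.6, -0.7]
gripper_width: 43.9
gripper_force: 0.0
```

```bash
python3 -c "
from h import *
im,c,g,h=top()
for q in(1.8,2.0,2.2): print(q,proj(im,(*post(q)[0],108)),'nose',proj(im,(*(2*PIV-post(q)[0]-(PIV-post(q)[0])*(1-33/65)),49)))
x0,y0=125,165
for b in blobs((c.max(2)<50)[y0:215,x0:160],5,400): print([b[0][0]+x0,b[0][1]+y0],b)
cv2.imwrite('pics/z14.png',cv2.resize(c[150:250,120:270],(800,533),interpolation=cv2.INTER_CUBIC)[:,:,::-1])
"
```

```text
1.8 [136.47861255 175.10352212] nose [177.32862477 194.53325261]
2.0 [134.57264681 179.98755035] nose [178.23801515 192.16523563]
2.2 [133.66675885 185.13771792] nose [178.66093577 189.67287394]
[132.8, 181.0] ([7.8, 16.0], 9, [7, 14, 3, 5])
```

View pics/z14.png

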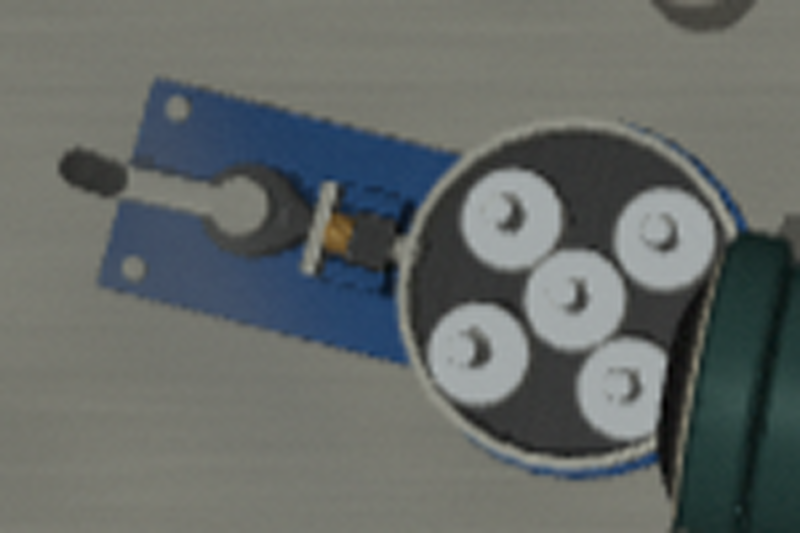

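The nose bears square on the follower plate at (310,220). The post top at about (134.6,181) matches a cam value of about 2.04. Handing in.

```bash
python3 -c "
from station import arm
print(arm.job_done())"
```

```text
the job is handed in; nothing more can be done
None
```

I handed the job in at about 49 s: the plug stands in the tray, all five blanks present stand in the pot with one in the middle, and the cam reads about 2.04 rad by my measurement; the hand-in gave no verdict.

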